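# Sort the odds and ends on the wardrobe shelf

### The arm

A 7-joint arm with a two-finger parallel gripper is mounted at the origin on the work surface. World frame = base frame: x ahead of the robot, y to its left, z up, the work surface at z = 0. Lengths are in m, angles in rad, forces in N, time in s.
With the tool pointing down it reaches from about 0.425 to 0.875 m from the base axis. Payload 4.7 kg.
Tool frame: the origin (TCP) lies at the very end of the fingers, on their centre line; the grasp point (between the pads) lies arm.grasp_offset behind it (arm.grasp_offset is the distance from the TCP to the grasp point, in m); z points along the fingers, y is the direction in which the jaws open and shut (so a half turn about z gives the same grasp; the last joint's range is limited). The gripper opens to 85 mm and grips with 20 to 120 N. Pads are 22 mm wide; open, the fingers measure 114 mm over their backs; the gripper's body (76 mm by 85 mm) begins 54 mm behind the grasp point. The pads swing forward as they close: fully open they stand 13 mm farther back than shut.
Start: joints at [-1.108, 0.321, -0.07, 1.45, 0.023, 1.371, -0.057], TCP at [0.282, 0.586, 0.231] pointing down, gripper open.
Joint ranges: [-2.86, 2.86], [-0.3, 2.09], [-1.38, 1.24], [0.06, 2.45], [-1.56, 4.7], [0.09, 2.05], [-2.69, 2.69]. Speed limits (rad/s): [2.57, 2.57, 3.14, 3.14, 3.14, 3.14, 3.14].

### API

Orientations are given as a unit quaternion [x, y, z, w].
In Python, from plant import sensors, imaging, order, arm gives the robot as it stands.
- The arm moves only by the shell command python3 -m creep 'ROWS' [FORCE]. ROWS is a JSON object of lists of equal length, an entry for each row: "travel": the shift along the tool's x, y, z in units of 50 mm (1.0 is 50 mm), a list of three; "rotation": the turn, a rotation vector about the tool's x, y, z in units of 10 degrees (1.0 is 10 degrees), a list of three; "gripper": the gripper command: -1 is shut, 1 is fully open, values between are in proportion. A call has 1 to 10 rows; each row is the pose to reach, as a shift and turn from the pose commanded when the call began, along the tool's axes at that moment; what a row does not reach only later rows make up. A row lasts 1/8 s, in which the tool goes at most 62.5 mm and 10.7 degrees, less where a joint would pass 70% of its speed; a pose out of reach is approached as far as the arm can. A call with a gripper value outside its range is refused whole. The fingers move at their own pace and stop on an object; FORCE is the grip in N (left out, the last holds). Time passes only in rows, so rows that repeat a pose let the fingers close. It gives the time, the measured TCP pose, the force and the opening at its end, in the units of the state.
- sensors.read_state(): the state, without advancing time (a new reading comes with each control period).
- imaging.camera(name): name is "side" or "top" or "wrist"; returns the picture (400x640x3 uint8, red, green, blue); there is no depth.
- imaging.camera_info(name): a dict with "vfov" (degrees; the focal length in pixels is half the picture's height over the tangent of half this angle, whatever the lens; pixels are square), "cx", "cy" (the principal point, pixels), "view" (4x4, takes a point from world to camera coordinates); the wrist camera has in their place "T_tool_cam" (4x4, takes a point from camera to tool coordinates, whose origin is the TCP and whose axes are the flange's). Camera axes: x right, y down, z forward; pixel columns grow to the right and rows downward; lengths in m; the calibration is good to about 2 mm. A picture is of the moment at which its call begins: read the wrist's pose just before it. camera_info takes no time and is no camera call.
- order.hand_in(): hands the job in, once; it reports no verdict.
The state is a dict: "t": time; "q": joint angles; "joint_vel": joint speeds; "effort": joint torques, N m; "eef_pos": TCP position; "ee_rot": TCP orientation; "contact_force": force on the tool from outside, world axes, zero at the start; "torque": the same for the moment, N m; "grip_width": finger opening in m.
Only numpy, scipy, OpenCV 4.12 (cv2) and the standard library are available. Lean on these libraries where they do the work, as an engineer would, in place of code of your own. Each camera call takes 0.05 s, during which the arm holds its last target.

### The job

Tidy the wardrobe shelf: put both oak drawer knobs in the round dish, stand the flask-shaped tin and the glass jar upright on the floor of the square tray, and lay the clothes brush bristles down, lengthwise, in the long tray. Set the glass jar down gently without dropping or tipping it, and leave the tape roll and the padlock where they lie.

Things in the scene. Friction and masses are not known exactly. Their poses are not given: they have to be found in the camera images.
- knob_a_mid (a point): Turned oak drawer knob, mushroom-shaped, standing on its foot with the head up; head 36 mm across (widest from 16 to 24 mm above its underside), foot 28 mm across, 30 mm tall, about 30 g. The point is its centre, half-way up (15 mm above its underside); z is its upright axis.
- knob_b_mid (a point): A second oak drawer knob, identical to the first. The point is its centre, half-way up (15 mm above its underside); z is its upright axis.
- tin_mid (a point): Steel flask-shaped tin with a dark twist cap, standing upright: flat oblong body with rounded ends, 60 mm long (its x), 26 mm thick (its y) and 64 mm tall, then shoulder and cap, 85 mm tall in all, about 200 g. The point is its centre, half-way up (42.5 mm above its underside); z is its upright axis.
- jar_mid (a point): Closed round glass jar with an aluminium lid, standing upright: 54 mm diameter, 70 mm tall, about 200 g. The point is its centre, half-way up (35 mm above its underside); z is its upright axis.
- brush_mid (a point): Small clothes brush lying bristles down: dark wooden back 124 mm long (its x), 34 mm wide (its y), 16 mm thick, on a black bristle block 28 mm wide; 36 mm tall in all (the wooden back takes the top 16 mm), about 90 g. The point is its centre, half-way up (18 mm above its underside); x runs along its length.
- round_dish: Round aluminium dish, fixed to the shelf: inside 124 mm across at the floor, 132 mm across outside at the rim, rim 16 mm above the shelf, inner floor 4 mm above the shelf. Origin: centre of its underside.
- square_tray: Square aluminium tray, fixed to the shelf: 158 x 158 mm outside, 150 x 150 mm inside, walls 4 mm thick with the top 15 mm above the shelf, inner floor 4 mm above the shelf, no dividers. Origin: centre of its underside; x and y run along its sides.
- long_tray: Long narrow aluminium tray, fixed to the shelf: 188 mm long (its y) and 94 mm wide (its x) outside, 180 x 86 mm inside, walls 4 mm thick with the top 15 mm above the shelf, inner floor 4 mm above the shelf. Origin: centre of its underside.
- tape_mid (a point): Roll of paper tape lying flat, a ring of 66 mm outer and 46 mm inner diameter, 20 mm tall. Not to be moved. The point is its centre, half-way up.
- padlock_mid (a point): Brass padlock lying flat, 15 mm tall: body 32 x 38 mm, its steel shackle reaching 43 mm from the point along its x. Not to be moved. The point is the centre of the brass body, half-way up.
Things that resemble listed ones, but are neither listed nor needed, are in the scene too. Leave any pink or red look-alike of the part that bears knob_a_mid alone.

How it is judged:
By the outcome, as a careful person would: the job done as asked, in the order asked, and still so for the second after the job is handed in, with the robot touching nothing.
It also fails if it takes over 120 s, if anything falls off the work surface, if the arm or the gripper's body presses on something with over 40 N, if the wrist force passes 120 N, or if a joint passes its speed limit or range.

## Working session

There is one attempt and no reset: what is moved stays moved. The work goes in short steps, Python scripts to look and compute and a shell command to move; the robot and the scene stay as the last step left them, time stands still between calls to the robot, and variables do not carry over. Pictures are saved under pics/ and viewed, and the job is handed in when it is done.

```bash
mkdir -p pics; ls
python3 - <<'E'
from plant import sensors, imaging, order, arm
import cv2, numpy as np
print(arm.grasp_offset); s=sensors.read_state(); print(s)
for n in ["side","top","wrist"]:
    print(n, imaging.camera_info(n))
    cv2.imwrite(f"pics/{n}0.png", imaging.camera(n)[:,:,::-1])
E
```

```text
pics
0.0187
{'t': 0.0, 'q': array([-1.10788387,  0.32185169, -0.07011392,  1.45167659,  0.02261432,
        1.37081424, -0.05694016]), 'joint_vel': array([ 0.00073737,  0.00033647, -0.00094623, -0.0004855 ,  0.00034468,
       -0.00050677, -0.00137297]), 'effort': array([ 4.80134131e-04, -4.93586326e+01, -3.82137615e-01, -3.14329290e+01,
        1.30839998e-02,  1.15802829e-02,  7.63751515e-07]), 'eef_pos': array([0.28182846, 0.58511843, 0.23020432]), 'ee_rot': array([ 2.22517171e-01,  9.74928278e-01, -9.66687934e-04, -1.67290190e-04]), 'contact_force': array([-0.21732085,  0.07768149,  0.39443355]), 'torque': array([ 0.03173408, -0.00691315,  0.0228962 ]), 'grip_width': 0.0852654992288941}
side {'vfov': 48.32484180044001, 'cx': 317.5589547773294, 'cy': 198.49279446765706, 'view': array([[ 0.83654498, -0.54784552,  0.00760126, -0.38254048],
       [-0.41898881, -0.64860075, -0.6354254 ,  0.23532445],
       [ 0.35304514,  0.52837709, -0.77212485,  0.96094937],
       [ 0.        ,  0.        ,  0.        ,  1.        ]])}
top {'vfov': 53.69599774860298, 'cx': 312.09461538353696, 'cy': 199.97111457166943, 'view': array([[ 0.0052335 , -0.99998249,  0.00276266, -0.00269118],
       [-0.98640874, -0.00561613, -0.16421403,  0.48418059],
       [ 0.16422667, -0.0018657 , -0.98642086,  1.04463552],
       [ 0.        ,  0.        ,  0.        ,  1.        ]])}
wrist {'vfov': 65.93789840001783, 'cx': 314.72327944598817, 'cy': 205.19137314300977, 'T_tool_cam': array([[-5.06425298e-04, -9.52909113e-01, -3.03255611e-01,
         7.81033248e-02],
       [ 9.99999598e-01, -2.58021435e-04, -8.59189767e-04,
         1.62828774e-04],
       [ 7.40483311e-04, -3.03255924e-01,  9.52908860e-01,
        -1.41539803e-01],
       [ 0.00000000e+00,  0.00000000e+00,  0.00000000e+00,
         1.00000000e+00]])}
```

View pics/top0.png

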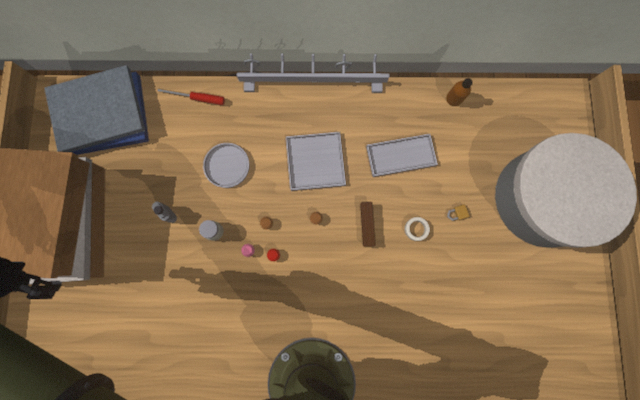

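View pics/side0.png

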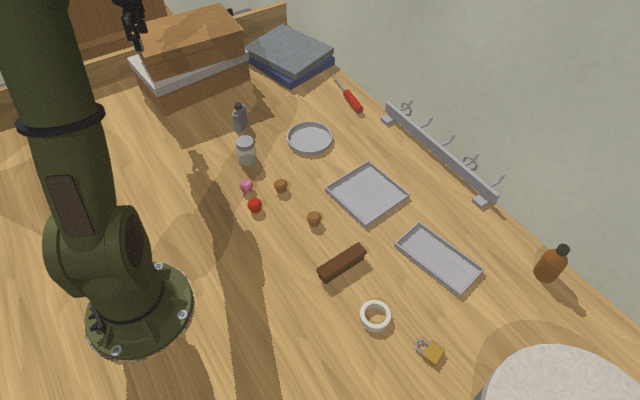

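View pics/wrist0.png

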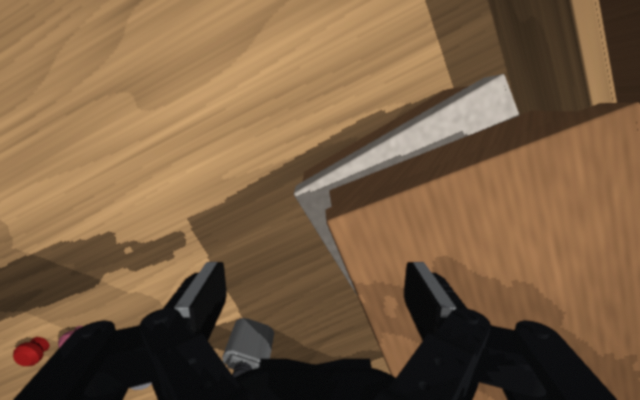

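Top view: knobs at about (266,223) and (317,217), decoys pink (248,250) and red (273,255). Tin (163,211), jar (209,229), brush (368,224), dish (228,165), square tray (316,161), long tray (402,155), tape (418,229), padlock (458,213). I'll enlarge to confirm.

Run:
```python
import cv2, numpy as np
a=cv2.imread('pics/top0.png')[130:270,140:480]; cv2.imwrite('pics/topcrop.png',cv2.resize(a,None,fx=2.35,fy=2.35,interpolation=cv2.INTER_CUBIC))
a=cv2.imread('pics/side0.png')[80:300,210:500]; cv2.imwrite('pics/sidecrop.png',cv2.resize(a,None,fx=2.7,fy=2.7,interpolation=cv2.INTER_CUBIC))
```

```text
(no output)
```

View pics/topcrop.png

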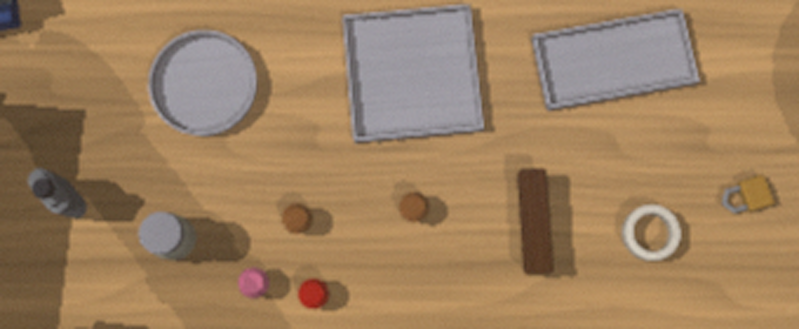

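View pics/sidecrop.png

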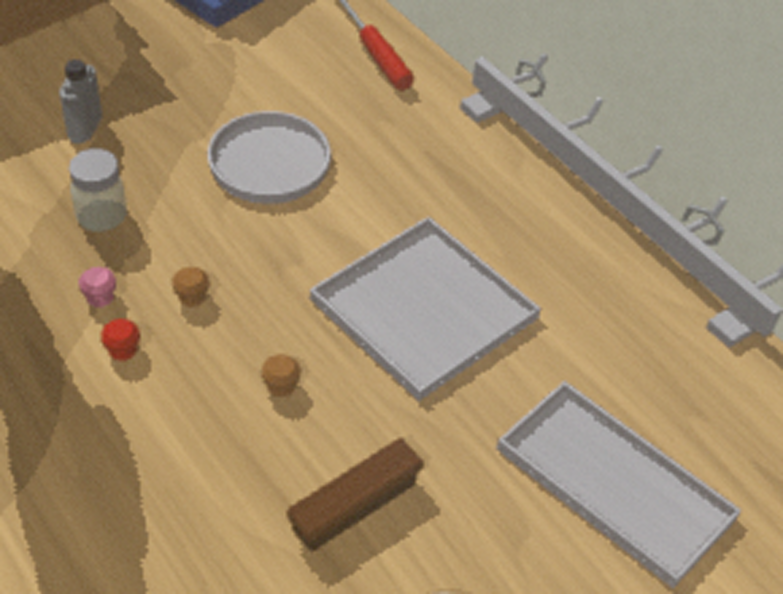

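Candidates for the knobs: brown (266,223), brown (317,217), pink (248,250) and red (273,255). The two browns are the oak ones and the enlarged crop confirms it; pink and red are look-alikes to leave. The grey capped flask at (163,211) is the tin; the amber bottle at (459,93) is not.

```bash
cat > h.py <<'E'
import numpy as np, cv2
from plant import sensors, imaging, arm
from scipy.spatial.transform import Rotation as R
def cam(name, st=None):
    i=imaging.camera_info(name); f=200/np.tan(np.radians(i['vfov'])/2)
    if name=='wrist':
        T=np.eye(4); T[:3,:3]=R.from_quat(st['ee_rot']).as_matrix(); T[:3,3]=st['eef_pos']
        V=np.linalg.inv(T@i['T_tool_cam'])
    else: V=i['view']
    return f,i['cx'],i['cy'],V
def ray(c,uv,z):
    f,cx,cy,V=c; uv=np.atleast_2d(np.asarray(uv,float))
    d=np.c_[(uv[:,0]-cx)/f,(uv[:,1]-cy)/f,np.ones(len(uv))]@V[:3,:3]
    o=-V[:3,:3].T@V[:3,3]
    return o+d*((z-o[2])/d[:,2])[:,None]
def proj(c,p):
    f,cx,cy,V=c; q=np.atleast_2d(p)@V[:3,:3].T+V[:3,3]
    return np.c_[f*q[:,0]/q[:,2]+cx,f*q[:,1]/q[:,2]+cy]
def snap(name,fn=None):
    st=sensors.read_state(); c=cam(name,st); im=imaging.camera(name)
    if fn: cv2.imwrite(f'pics/{fn}.png',im[:,:,::-1])
    return im,c,st
def blobs(m,lo=20):
    cs,_=cv2.findContours(m.astype(np.uint8),cv2.RETR_EXTERNAL,cv2.CHAIN_APPROX_NONE)
    return [k for k in cs if cv2.contourArea(k)>=lo]
def goto(p,yaw=None,st=None):
    """rows figures: from the measured pose to TCP p with tool down, tool x at world angle yaw (deg)"""
    st=st or sensors.read_state(); M=R.from_quat(st['ee_rot'])
    d=M.inv().apply(np.array(p)-st['eef_pos'])/0.05
    print('travel',np.round(d,3), end=' ')
    y=np.radians(yaw) if yaw is not None else np.arctan2(*M.as_matrix()[[1,0],[0,0]])
    x=np.array([np.cos(y),np.sin(y),0]); z=np.array([0,0,-1.]); G=np.c_[x,np.cross(z,x),z]
    print('rot',np.round((M.inv()*R.from_matrix(G)).as_rotvec(degrees=True)/10,3))
E
python3 - <<'E'
from h import *
c=cam('top'); im=cv2.imread('pics/top0.png'); hsv=cv2.cvtColor(im,cv2.COLOR_BGR2HSV)
H,S,V=cv2.split(hsv)
sub=lambda m:(lambda z:(z.__setitem__((slice(130,270),slice(140,480)),m[130:270,140:480]),z)[1])(np.zeros_like(m,np.uint8))
print('grey'); g=sub(((S<60)).astype(np.uint8))
for k in blobs(g,15):
    r=cv2.minAreaRect(k); print(np.round(r[0],1),np.round(r[1],1),round(r[2],1),cv2.contourArea(k))
print('brown'); 
for (u,v) in [(266,223),(317,217),(368,224),(330,217)]: print(hsv[v,u])
b=sub((((H<16))&(S>120)&(V<130)).astype(np.uint8))
for k in blobs(b,15):
    r=cv2.minAreaRect(k); print(np.round(r[0],1),np.round(r[1],1),round(r[2],1),cv2.contourArea(k))
for n,uv,z in [('ka',(266,223),.03),('kb',(317,217.5),.03),('brush',(368.5,224),.036),('jar',(208,229.5),.07),('tin',(158,207.5),.085),('dish',(228,165),.016),('sq',(316,161),.015),('lt',(402,155),.015),('tape',(418,229),.02),('pink',(248,250),.03),('red',(273,255),.03),('padlock',(460,212),.015)]:
    print(n,ray(c,uv,z).round(3))
E
```

```text
grey
[210.5 230. ] [23.3 18.3] 26.6 335.0
[417.  228.5] [23.3 23.3] 45.0 436.0
[451.4 214.9] [10.9  9. ] 69.4 29.5
[163.5 212. ] [27.6 13.4] 45.0 273.5
[225.5 165. ] [44. 45.] 90.0 1583.0
[401.4 154.5] [32.9 67.1] 79.8 2067.0
[315.2 160.6] [54.3 56. ] 84.8 2915.5
[145.1 134.7] [13.   5.8] 63.4 18.0
brown
[ 13 155 132]
[ 13 150 136]
[ 11 136  88]
[ 16 116 158]
[277.3 253.8] [11.7  5.6] 73.3 24.0
[267.7 221.8] [12.1  9.9] 77.5 41.5
[317.5 217.5] [11.  9.] 90.0 30.0
[367.6 224. ] [44.7 13.1] 86.1 491.5
ka [[0.421 0.126 0.03 ]]
kb [[ 0.437 -0.014  0.03 ]]
brush [[ 0.419 -0.154  0.036]]
jar [[0.399 0.274 0.07 ]]
tin [[0.454 0.403 0.085]]
dish [[0.588 0.24  0.016]]
sq [[ 0.601 -0.011  0.015]]
lt [[ 0.62  -0.257  0.015]]
tape [[ 0.408 -0.293  0.02 ]]
pink [[0.347 0.173 0.03 ]]
red [[0.334 0.105 0.03 ]]
padlock [[ 0.457 -0.414  0.015]]
```

```bash
python3 -c "
from h import *
goto([0.44,0.056,0.2],180)"
```

```text
travel [-7.442 -8.164  0.622] rot [-8.000e-03 -1.000e-03 -2.571e+00]
```

```bash
python3 -m creep '{"travel":[[-0.7,-0.8,0],[-1.5,-1.6,0],[-2.4,-2.6,0],[-3.3,-3.6,0],[-4.2,-4.6,0],[-5.1,-5.6,0.2],[-6,-6.6,0.4],[-6.8,-7.4,0.6],[-7.44,-8.16,0.62],[-7.44,-8.16,0.62]],"rotation":[[0,0,0],[0,0,-0.3],[0,0,-0.6],[0,0,-1],[0,0,-1.4],[0,0,-1.8],[0,0,-2.2],[0,0,-2.57],[0,0,-2.57],[0,0,-2.57]],"gripper":[1,1,1,1,1,1,1,1,1,1]}' 40
python3 - <<'E'
from h import *
im,c,st=snap('wrist','w1'); print(st['eef_pos'],st['contact_force'])
im,c,st=snap('top','t1')
E
```

```text
t: 1.4
eef_pos: [0.4406, 0.0519, 0.2001]
ee_rot: [0.004, 1.0, -0.0, -0.0]
contact_force: [-0.0, 0.4, -0.4]
grip_width: 0.0852
[0.4405817  0.05188615 0.20007056] [-0.0343521   0.4358287  -0.44616294]
```

View pics/w1.png

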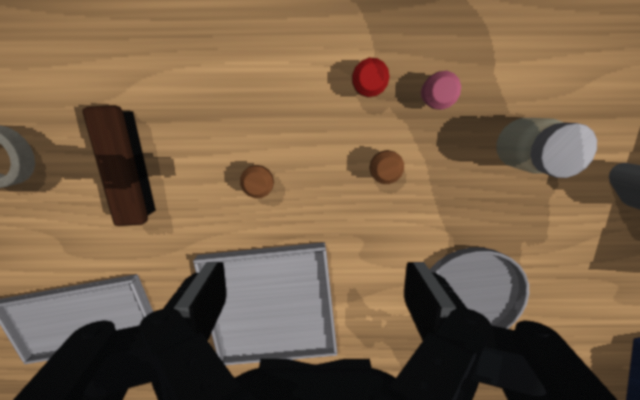

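Wrist view: knob heads at (387,166) (knob A, left) and (257,181) (knob B). Red is at (371,77) and pink at (442,90). Square tray and dish rims are visible around (270,300) and (483,290).

Run:
```python
from h import *
im=cv2.imread('pics/w1.png'); st=sensors.read_state(); c=cam('wrist',st); hsv=cv2.cvtColor(im,cv2.COLOR_BGR2HSV); H,S,V=cv2.split(hsv)
for u,v in [(257,181),(387,166)]: 
    print(hsv[v,u], hsv[v,u-25])
    w=np.zeros_like(H); w[v-25:v+25,u-25:u+25]=1
    m=((S>140)&(H<14)&w.astype(bool)&(V>70)).astype(np.uint8); m=cv2.morphologyEx(m,cv2.MORPH_OPEN,np.ones((5,5)))
    k=max(blobs(m),key=cv2.contourArea); e=cv2.minEnclosingCircle(k); print(e, cv2.boundingRect(k)); print(ray(c,e[0],.023).round(4))
# trays: top + wrist corners
t=cv2.imread('pics/t1.png'); hs=cv2.cvtColor(t,cv2.COLOR_BGR2HSV); m=(hs[:,:,1]<70).astype(np.uint8)
ct=cam('top')
for (u,v) in [(228,165),(316,161),(402,155)]:
    n,l,stt,cen=cv2.connectedComponentsWithStats(cv2.morphologyEx(m,cv2.MORPH_OPEN,np.ones((3,3))))
    k=blobs(l==l[v,u])[0]; h=cv2.convexHull(k)
    P=ray(ct,h[:,0,:],.013)[:,:2].astype(np.float32)
    print(cv2.minAreaRect(P*1000), cv2.minEnclosingCircle(P*1000))
# dish wrist + square tray edges in wrist at rim
m=((S<60)&(V>95)).astype(np.uint8)
cv2.imwrite('pics/m1.png',m*255)
```

```text
[ 12 161 114] [ 16 121  97]
((256.45001220703125, 181.17857360839844), 16.604047775268555) (242, 166, 31, 31)
[[ 0.4366 -0.0055  0.023 ]]
[ 12 162 115] [ 15 120 104]
((387.1526794433594, 166.58981323242188), 16.248924255371094) (376, 151, 28, 32)
[[0.4215 0.1318 0.023 ]]
((587.9108276367188, 258.36248779296875), (132.3335723876953, 108.28580474853516), 7.346850395202637) ((589.426513671875, 246.7184295654297), 67.23775482177734)
((605.3986206054688, -26.6138916015625), (161.3505096435547, 122.1719741821289), 5.770117282867432) ((605.625732421875, -25.707096099853516), 99.6501235961914)
((622.2352294921875, -255.50732421875), (97.73910522460938, 191.43556213378906), 10.856395721435547) ((621.5455932617188, -255.38784790039062), 104.11560821533203)
```

View pics/m1.png

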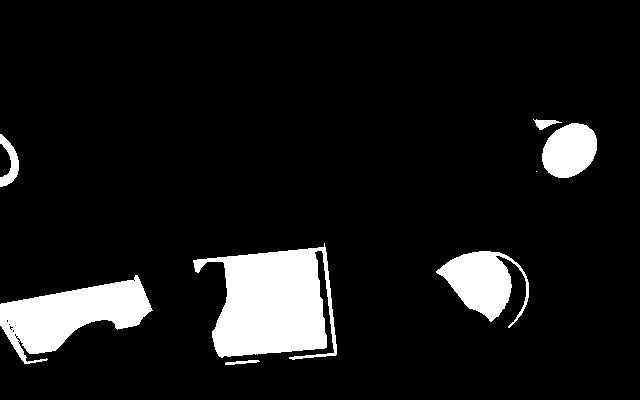

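Run:
```python
from h import *
for _ in range(2):
    im,c,st=snap('wrist'); print(st['t'],st['eef_pos'].round(4),st['ee_rot'].round(4),st['joint_vel'].round(3))
    hsv=cv2.cvtColor(im,cv2.COLOR_RGB2HSV)
def knob(im,c,p):
    u,v=proj(c,[*p,.023])[0].round().astype(int); hsv=cv2.cvtColor(im,cv2.COLOR_RGB2HSV); H,S,V=cv2.split(hsv)
    r=22 if im is wim else 9
    w=np.zeros(H.shape,bool); w[v-r:v+r,u-r:u+r]=1
    m=((S>138)&(H<15)&w&(V>70)).astype(np.uint8)
    k=max(blobs(m,3),key=cv2.contourArea); e=cv2.minEnclosingCircle(k); b=cv2.boundingRect(k)
    return (u,v),np.round(e[0],1),round(e[1],1),b,ray(c,e[0],.023).round(4)
wim=im
for n in ['wrist','top','side']:
    im,c,st=snap(n,'n_'+n); 
    if n=='wrist': wim=im
    for p in [(.4215,.1318),(.4366,-.0055)]: print(n,*knob(im,c,p))
a=cv2.imread('pics/n_top.png')[200:240,250:340]; cv2.imwrite('pics/a.png',cv2.resize(a,None,fx=8,fy=8,interpolation=cv2.INTER_NEAREST))
```

```text
1.5 [0.4402 0.056  0.2002] [ 1.4e-03  1.0e+00  3.0e-04 -1.0e-04] [-0.028  0.002 -0.05  -0.004 -0.014  0.001 -0.011]
1.55 [0.4399 0.0575 0.2003] [-0.e+00  1.e+00  3.e-04 -1.e-04] [-0.018  0.002 -0.028 -0.002 -0.002 -0.    -0.001]
wrist (np.int64(385), np.int64(167)) [380.4 168.3] 16.9 (366, 152, 32, 33) [[0.4227 0.1271 0.023 ]]
wrist (np.int64(254), np.int64(181)) [250.1 181. ] 16.9 (234, 165, 34, 33) [[ 0.4364 -0.01    0.023 ]]Traceback (most recent call last):
  File "<stdin>", line 16, in <module>
  File "<stdin>", line 10, in knob
ValueError: max() iterable argument is empty
```

Run:
```python
from h import *
im,c,st=snap('wrist','w2'); print(st['eef_pos'].round(4),st['ee_rot'].round(4))
hsv=cv2.cvtColor(im,cv2.COLOR_RGB2HSV); H,S,V=cv2.split(hsv)
for p in [(.422,.127),(.4366,-.011)]:
    u,v=proj(c,[*p,.023])[0].round().astype(int); w=np.zeros(H.shape,bool); w[v-24:v+24,u-24:u+24]=1
    m=((S>138)&(H<15)&w&(V>70)).astype(np.uint8); m=cv2.morphologyEx(m,cv2.MORPH_OPEN,np.ones((5,5)))
    k=max(blobs(m),key=cv2.contourArea); e=cv2.minEnclosingCircle(k); mm=cv2.moments(k)
    print(e,cv2.boundingRect(k),ray(c,e[0],.023).round(4),ray(c,(mm['m10']/mm['m00'],mm['m01']/mm['m00']),.023).round(4))
# trays in wrist: line fits of outer edges
m=((S<60)&(V>95)).astype(np.uint8)
n,l=cv2.connectedComponents(m)
h=np.vstack([k[:,0] for k in blobs(m,5) if 190<k[:,0,0].min() and k[:,0,0].max()<345 and k[:,0,1].min()>225])
P=ray(c,h,.015)[:,:2]*1000; r=cv2.minAreaRect(P.astype(np.float32)); print('sq',r)
d=np.vstack([k[:,0] for k in blobs(m,5) if 420<k[:,0,0].min() and k[:,0,0].max()<540 and k[:,0,1].min()>225])
P=ray(c,cv2.convexHull(d)[:,0],.016)[:,:2]*1000
print('dish', np.percentile(P,[0,100],axis=0))
# circle radius 66 lsq on far-right arc points
A=P[(P[:,1]>235)&(P[:,0]>560)| (P[:,0]<535)]
from scipy.optimize import least_squares
print(least_squares(lambda q:np.hypot(*(A-q).T)-66,[588,240],loss='soft_l1').x,len(A))
```

```text
[0.4399 0.0584 0.2003] [-1.5e-03  1.0e+00  1.0e-04 -0.0e+00]
((380.5802307128906, 168.30386352539062), 16.65867042541504) (370, 152, 27, 33) [[0.4226 0.1274 0.023 ]] [[0.4222 0.1292 0.023 ]]
((250.4594268798828, 180.5692138671875), 16.808025360107422) (236, 165, 31, 33) [[ 0.4361 -0.0095  0.023 ]] [[ 0.4364 -0.0093  0.023 ]]
sq ((682.7353515625, -38.082740783691406), (5.097334384918213, 47.0457649230957), 6.4207282066345215)
dish [[523.4790922  196.97379012]
 [626.90032606 310.84874059]]
[589.12412732 245.02695114] 19
```

View pics/w2.png

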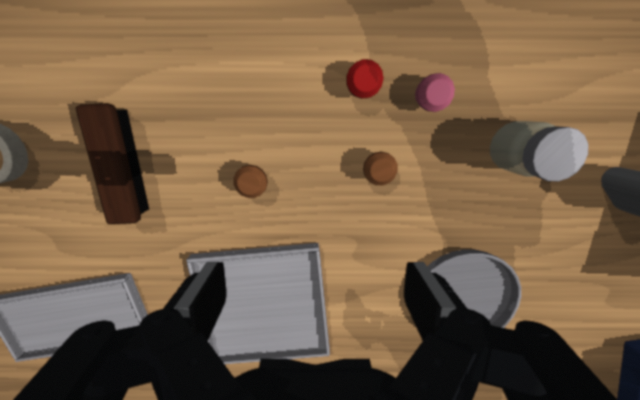

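```bash
python3 -c "
from h import *
goto([0.4225,0.128,0.08],180)"
```

```text
travel [0.345 1.395 2.407] rot [0.    0.    0.017]
```

```bash
python3 -m creep '{"travel":[[0.34,1.1,0.4],[0.345,1.4,1.4],[0.345,1.4,2.4],[0.345,1.4,2.4],[0.345,1.4,2.4]],"rotation":[[0,0,0],[0,0,0],[0,0,0],[0,0,0],[0,0,0]],"gripper":[0.5,0.5,0.5,0.5,0.5]}'
python3 - <<'E'
from h import *
im,c,st=snap('wrist'); 
im,c,st=snap('wrist','w3'); print(st['eef_pos'].round(4),st['ee_rot'].round(4),st['grip_width'])
hsv=cv2.cvtColor(im,cv2.COLOR_RGB2HSV); H,S,V=cv2.split(hsv)
u,v=proj(c,[.4225,.128,.023])[0].round().astype(int);print(u,v); w=np.zeros(H.shape,bool); w[v-40:v+40,u-40:u+40]=1
m=((S>138)&(H<15)&w&(V>50)).astype(np.uint8); m=cv2.morphologyEx(m,cv2.MORPH_OPEN,np.ones((5,5)))
k=max(blobs(m),key=cv2.contourArea); e=cv2.minEnclosingCircle(k); print(e,cv2.boundingRect(k),ray(c,e[0],.024).round(4))
goto([.4225,.128,.001],180)
E
```

```text
t: 2.38
eef_pos: [0.424, 0.1273, 0.0819]
ee_rot: [-0.0, 1.0, 0.0, 0.001]
contact_force: [0.8, -0.3, 1.0]
grip_width: 0.0639
[0.4246 0.1274 0.0825] [0.0e+00 1.0e+00 8.0e-04 1.7e-03] 0.06407428708220285
315 221
((314.5, 220.26470947265625), 25.162443161010742) (290, 196, 50, 49) [[0.4214 0.1275 0.024 ]]
travel [0.052 0.009 1.632] rot [ 0.011  0.022 -0.002]
```

View pics/w3.png

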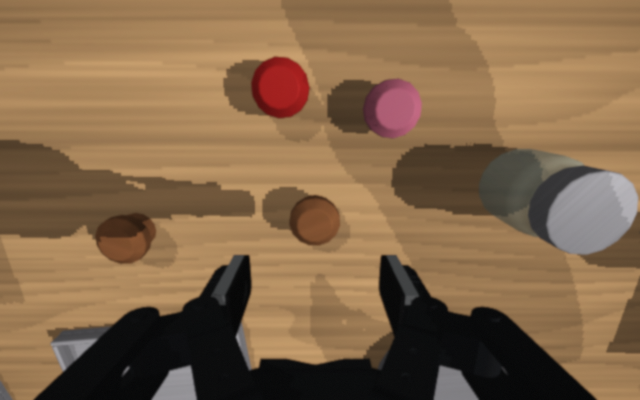

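```bash
python3 -m creep '{"travel":[[0.05,0.01,0.8],[0.05,0.01,1.5],[0.05,0.01,1.62],[0.05,0.01,1.62]],"rotation":[[0,0,0],[0,0,0],[0,0,0],[0,0,0]],"gripper":[0.5,0.5,0.5,0.5]}'; python3 -c "
from h import *
s=sensors.read_state();print(s['q'].round(3),s['contact_force'].round(2));goto([0.4222,0.128,0.001],180)"
```

```text
t: 2.98
eef_pos: [0.4217, 0.1275, 0.0007]
ee_rot: [0.0, 1.0, 0.0, 0.001]
contact_force: [0.5, 1.4, 0.2]
grip_width: 0.0639
[-0.653  0.14   0.315  2.196 -0.06   0.811  1.27 ] [0.51 1.36 0.22]
travel [-0.011  0.01  -0.007] rot [ 0.005  0.011 -0.003]
```

```bash
python3 -m creep '{"travel":[[0,0,0],[0,0,0],[0,0,0],[0,0,0],[0,0,0],[0,0,-0.2],[0,0,-1],[0,0,-1.6],[0,0,-1.6]],"rotation":[[0,0,0],[0,0,0],[0,0,0],[0,0,0],[0,0,0],[0,0,0],[0,0,0],[0,0,0],[0,0,0]],"gripper":[-1,-1,-1,-1,-1,-1,-1,-1,-1]}' 40; python3 -c "
from h import *
im,c,st=snap('wrist','w4');goto([0.560,0.243,0.08],180)"
```

```text
t: 4.1
eef_pos: [0.4226, 0.128, 0.0824]
ee_rot: [0.0, 1.0, 0.002, 0.003]
contact_force: [0.1, 0.2, -1.0]
grip_width: 0.0339
travel [-2.772  2.309  0.026] rot [ 0.01   0.016 -0.001]
```

View pics/w4.png

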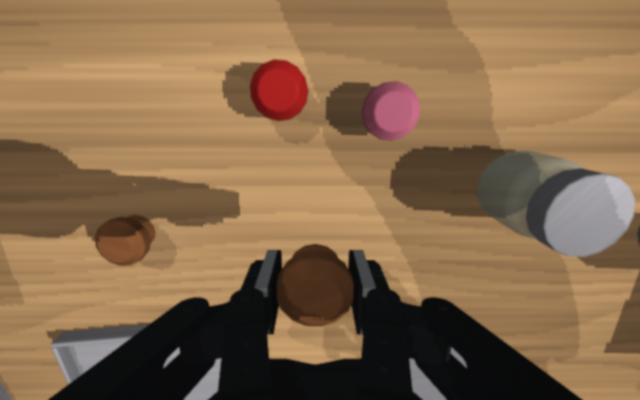

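```bash
python3 -m creep '{"travel":[[-0.8,0.6,0],[-1.6,1.3,0],[-2.4,2,0],[-2.77,2.31,0],[-2.77,2.31,0],[-2.77,2.31,0],[-2.77,2.31,0]],"rotation":[[0,0,0],[0,0,0],[0,0,0],[0,0,0],[0,0,0],[0,0,0],[0,0,0]],"gripper":[-1,-1,-1,-1,-1,-1,-1]}'
python3 - <<'E'
from h import *
im,c,st=snap('wrist'); im,c,st=snap('wrist','w5'); print(st['eef_pos'].round(4),st['ee_rot'].round(4),st['grip_width'])
hsv=cv2.cvtColor(im,cv2.COLOR_RGB2HSV); H,S,V=cv2.split(hsv)
cv2.imwrite('pics/m5.png',((S<60)&(V>95)).astype(np.uint8)*255)
E
```

```text
t: 5.03
eef_pos: [0.5581, 0.2414, 0.0791]
ee_rot: [0.001, 1.0, -0.0, -0.001]
contact_force: [-0.3, -0.7, -1.1]
grip_width: 0.0338
[0.5583 0.2416 0.0793] [ 6.e-04  1.e+00 -1.e-04 -3.e-04] 0.03381337234838519
```

View pics/w5.png

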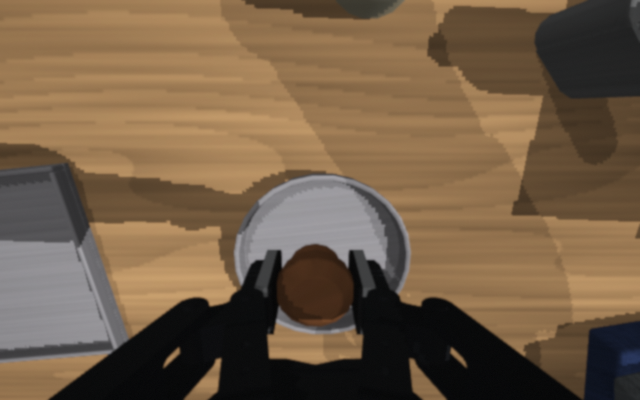

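Wrist view: dish outer rim runs from u=235 to u=410 at v≈252, near edge at v=174; the knob is held in front of it.

Run:
```python
from h import *
st=sensors.read_state(); c=cam('wrist',st)
print(ray(c,[(235,253),(410,253),(323,174),(323,332)],.016).round(4))
im=cv2.imread('pics/w5.png'); hsv=cv2.cvtColor(im,cv2.COLOR_BGR2HSV)
print([(u,hsv[250,u,1]) for u in list(range(228,242))+list(range(404,416))],[(v,hsv[v,323,1]) for v in range(168,180)])
goto([.561,.243,.006],180)
```

```text
[[0.5825 0.1836 0.016 ]
 [0.5826 0.312  0.016 ]
 [0.5236 0.2478 0.016 ]
 [0.6525 0.2486 0.016 ]]
[(228, np.uint8(121)), (229, np.uint8(121)), (230, np.uint8(121)), (231, np.uint8(122)), (232, np.uint8(112)), (233, np.uint8(75)), (234, np.uint8(28)), (235, np.uint8(7)), (236, np.uint8(5)), (237, np.uint8(6)), (238, np.uint8(7)), (239, np.uint8(9)), (240, np.uint8(8)), (241, np.uint8(8)), (404, np.uint8(9)), (405, np.uint8(9)), (406, np.uint8(10)), (407, np.uint8(8)), (408, np.uint8(6)), (409, np.uint8(12)), (410, np.uint8(50)), (411, np.uint8(92)), (412, np.uint8(114)), (413, np.uint8(120)), (414, np.uint8(120)), (415, np.uint8(118))] [(168, np.uint8(117)), (169, np.uint8(118)), (170, np.uint8(120)), (171, np.uint8(120)), (172, np.uint8(106)), (173, np.uint8(71)), (174, np.uint8(15)), (175, np.uint8(9)), (176, np.uint8(7)), (177, np.uint8(6)), (178, np.uint8(6)), (179, np.uint8(7))]
travel [-0.05   0.021  1.471] rot [ 0.001 -0.001 -0.006]
```

```bash
python3 -m creep '{"travel":[[-0.05,0.11,0.7],[-0.05,0.11,1.3],[-0.05,0.11,1.46],[-0.05,0.11,1.46],[-0.05,0.11,1.46],[-0.05,0.11,1.46]],"rotation":[[0,0,0],[0,0,0],[0,0,0],[0,0,0],[0,0,0],[0,0,0]],"gripper":[-1,-1,-1,-1,-1,-1]}'
```

```text
t: 5.88
eef_pos: [0.562, 0.2483, 0.0072]
ee_rot: [0.0, 1.0, 0.0, 0.001]
contact_force: [0.0, -0.2, -1.2]
grip_width: 0.0342
```

```bash
python3 -m creep '{"travel":[[0,0,0],[0,0,0],[0,0,0],[0,0,0],[0,0,-0.5],[0,0,-1.3],[0,0,-2],[0,0,-2],[0,0,-2]],"rotation":[[0,0,0],[0,0,0],[0,0,0],[0,0,0],[0,0,0],[0,0,0],[0,0,0],[0,0,0],[0,0,0]],"gripper":[0.15,0.15,0.15,0.15,0.15,0.15,0.15,0.15,0.15]}'; python3 -c "
from h import *
im,c,st=snap('wrist','w6');goto([0.4363,-0.010,0.10],180)"
```

```text
t: 7.0
eef_pos: [0.561, 0.248, 0.1057]
ee_rot: [0.0, 1.0, -0.0, -0.0]
contact_force: [-0.4, -1.0, -0.4]
grip_width: 0.0491
travel [ 2.485 -5.156  0.111] rot [-0.005 -0.011 -0.001]
```

View pics/w6.png

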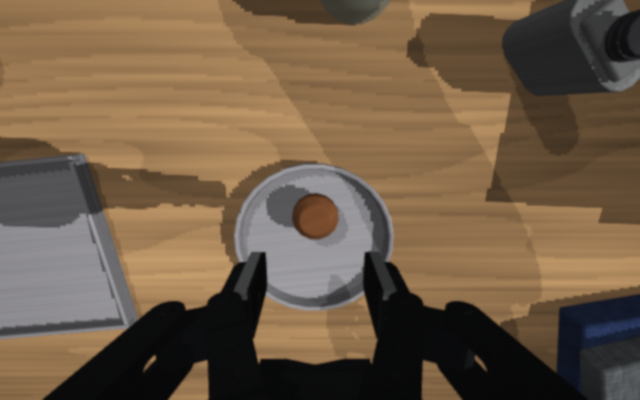

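Knob A stands upright in the dish at (316,216). Next knob B.

```bash
python3 -m creep '{"travel":[[0.4,-0.9,0],[0.8,-1.8,0],[1.3,-2.8,0],[1.8,-3.8,0],[2.3,-4.8,0],[2.48,-5.15,0.4],[2.48,-5.15,0.4],[2.48,-5.15,0.4],[2.48,-5.15,0.4]],"rotation":[[0,0,0],[0,0,0],[0,0,0],[0,0,0],[0,0,0],[0,0,0],[0,0,0],[0,0,0],[0,0,0]],"gripper":[0.5,0.5,0.5,0.5,0.5,0.5,0.5,0.5,0.5]}'
python3 - <<'E'
from h import *
im,c,st=snap('wrist'); 
im,c,st=snap('wrist','w7'); print(st['eef_pos'].round(4),st['ee_rot'].round(4),st['grip_width'])
hsv=cv2.cvtColor(im,cv2.COLOR_RGB2HSV); H,S,V=cv2.split(hsv)
u,v=proj(c,[.4363,-.010,.023])[0].round().astype(int);print(u,v); w=np.zeros(H.shape,bool); w[v-40:v+40,u-40:u+40]=1
m=((S>138)&(H<15)&w&(V>50)).astype(np.uint8); m=cv2.morphologyEx(m,cv2.MORPH_OPEN,np.ones((5,5)))
k=max(blobs(m),key=cv2.contourArea); e=cv2.minEnclosingCircle(k); print(e,cv2.boundingRect(k),ray(c,e[0],.024).round(4))
goto(np.r_[ray(c,e[0],.024)[0][:2],.001],180)
E
```

```text
t: 8.18
eef_pos: [0.4383, -0.0082, 0.0867]
ee_rot: [-0.001, 1.0, -0.0, 0.0]
contact_force: [0.7, 0.1, 0.3]
grip_width: 0.0641
[ 0.4382 -0.0083  0.0867] [-9.e-04  1.e+00 -1.e-04  4.e-04] 0.06401810373369368
312 220
((311.51959228515625, 219.59381103515625), 24.478111267089844) (288, 196, 48, 48) [[ 0.4359 -0.0104  0.024 ]]
travel [ 0.046 -0.039  1.713] rot [-0.001  0.004  0.008]
```

View pics/w7.png

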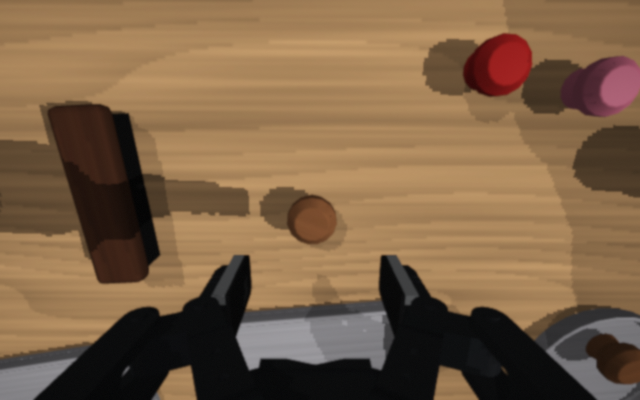

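```bash
python3 -m creep '{"travel":[[0.045,-0.04,0.8],[0.045,-0.04,1.5],[0.045,-0.04,1.7],[0.045,-0.04,1.7],[0.045,-0.04,1.7]],"rotation":[[0,0,0],[0,0,0],[0,0,0],[0,0,0],[0,0,0]],"gripper":[0.5,0.5,0.5,0.5,0.5]}'; python3 -c "
from h import *
goto([0.4360,-0.0104,0.001],180)"
```

```text
t: 8.9
eef_pos: [0.4365, -0.0111, 0.0026]
ee_rot: [-0.0, 1.0, 0.0, 0.001]
contact_force: [-0.3, -0.1, 1.0]
grip_width: 0.064
travel [0.011 0.014 0.031] rot [0.003 0.014 0.   ]
```

```bash
python3 -m creep '{"travel":[[0,0,0],[0,0,0],[0,0,0],[0,0,0],[0,0,0],[0,0,-0.2],[0,0,-1],[0,0,-1.8],[0,0,-1.8],[0,0,-1.8]],"rotation":[[0,0,0],[0,0,0],[0,0,0],[0,0,0],[0,0,0],[0,0,0],[0,0,0],[0,0,0],[0,0,0],[0,0,0]],"gripper":[-1,-1,-1,-1,-1,-1,-1,-1,-1,-1]}' 40; python3 -c "
from h import *
goto([0.617,0.2475,0.09],180)"
```

```text
t: 10.15
eef_pos: [0.4349, -0.0113, 0.0913]
ee_rot: [0.0, 1.0, 0.0, 0.0]
contact_force: [-0.3, 0.1, -0.2]
grip_width: 0.0342
travel [-3.642  5.177  0.027] rot [ 0.002  0.    -0.001]
```

```bash
python3 -m creep '{"travel":[[-0.6,0.8,0],[-1.2,1.6,0],[-1.8,2.5,0],[-2.4,3.4,0],[-3.0,4.3,0],[-3.64,5.17,0],[-3.64,5.17,0],[-3.64,5.17,0],[-3.64,5.17,0]],"rotation":[[0,0,0],[0,0,0],[0,0,0],[0,0,0],[0,0,0],[0,0,0],[0,0,0],[0,0,0],[0,0,0]],"gripper":[-1,-1,-1,-1,-1,-1,-1,-1,-1]}'; python3 -c "
from h import *
im,c,st=snap('wrist','w8');print(st['grip_width']);goto([0.617,0.2475,0.0072],180)"
```

```text
t: 11.28
eef_pos: [0.6167, 0.245, 0.0908]
ee_rot: [0.001, 1.0, -0.001, -0.001]
contact_force: [-0.7, -0.9, -0.5]
grip_width: 0.0341
0.03409594171739125
travel [-0.003  0.046  1.681] rot [-0.003 -0.003 -0.014]
```

View pics/w8.png

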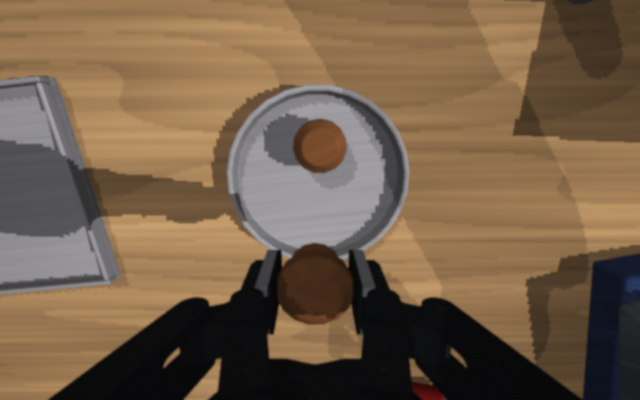

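```bash
python3 - <<'E'
from h import *
st=sensors.read_state(); c=cam('wrist',st)
print(ray(c,[(228,171),(409,171),(319,85),(319,258)],.016).round(4), ray(c,[(320,146)],.028).round(4))
E
python3 -m creep '{"travel":[[0,0.03,0.8],[0,0.03,1.4],[0,0.03,1.68],[0,0.03,1.68],[0,0.03,1.68],[0,0.03,1.68]],"rotation":[[0,0,0],[0,0,0],[0,0,0],[0,0,0],[0,0,0],[0,0,0]],"gripper":[-1,-1,-1,-1,-1,-1]}'
```

```text
[[0.582  0.1836 0.016 ]
 [0.5824 0.3126 0.016 ]
 [0.525  0.2484 0.016 ]
 [0.651  0.2486 0.016 ]] [[0.5632 0.249  0.028 ]]
t: 12.08
eef_pos: [0.6178, 0.2488, 0.0082]
ee_rot: [0.0, 1.0, 0.0, 0.001]
contact_force: [0.8, 0.4, -0.3]
grip_width: 0.034
```

```bash
python3 -m creep '{"travel":[[0,0,0.02],[0,0,0.02],[0,0,0.02],[0,0,0.02],[0,0,0.02],[0,0,-0.5],[0,0,-1.5],[0,0,-2.4],[0,0,-2.4],[0,0,-2.4]],"rotation":[[0,0,0],[0,0,0],[0,0,0],[0,0,0],[0,0,0],[0,0,0],[0,0,0],[0,0,0],[0,0,0],[0,0,0]],"gripper":[-1,0.15,0.15,0.15,0.15,0.15,0.15,0.15,0.15,0.15]}'; python3 -c "
from h import *
im,c,st=snap('wrist','w9');print(st['grip_width']);goto([0.47,0.33,0.20],180)"
```

```text
t: 13.32
eef_pos: [0.6169, 0.2486, 0.127]
ee_rot: [0.0, 1.0, 0.0, -0.0]
contact_force: [-0.5, 0.3, -1.8]
grip_width: 0.0493
0.04928728496704377
travel [ 2.93   1.631 -1.476] rot [-0.005 -0.011 -0.001]
```

View pics/w9.png

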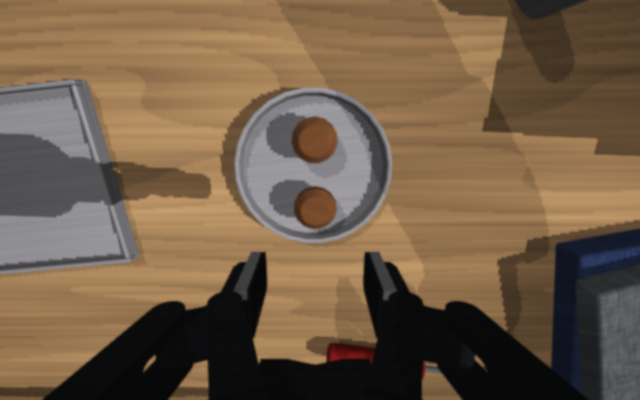

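Both knobs stand upright in the dish at (314,139) and (315,207). Now look at the tin and jar from above.

```bash
python3 -m creep '{"travel":[[0.5,0.2,-0.6],[1.2,0.6,-1.2],[2,1.1,-1.48],[2.93,1.63,-1.48],[2.93,1.63,-1.48],[2.93,1.63,-1.48],[2.93,1.63,-1.48]],"rotation":[[0,0,0],[0,0,0],[0,0,0],[0,0,0],[0,0,0],[0,0,0],[0,0,0]],"gripper":[1,1,1,1,1,1,1]}'; python3 -c "
from h import *
im,c,st=snap('wrist');im,c,st=snap('wrist','w10');print(st['eef_pos'],st['ee_rot'])
snap('top','t10');snap('side','s10')
for p in [(.45,.403),(.399,.274)]: print(proj(c,[[*p,0],[*p,.085],[*p,.07]]))"
```

```text
t: 14.25
eef_pos: [0.4717, 0.3287, 0.2005]
ee_rot: [0.001, 1.0, -0.001, -0.0]
contact_force: [0.1, 0.5, -0.1]
grip_width: 0.0852
[0.47178106 0.32878123 0.20064938] [ 1.39817278e-03  9.99998823e-01 -6.08765253e-04 -1.70405840e-04]
[[381.51709306 160.02712117]
 [401.99730442 176.34039072]
 [397.51029173 172.76631396]]
[[263.12029794 112.55412322]
 [245.99783714 114.28519669]
 [249.79136132 113.90167302]]
```

View pics/w10.png

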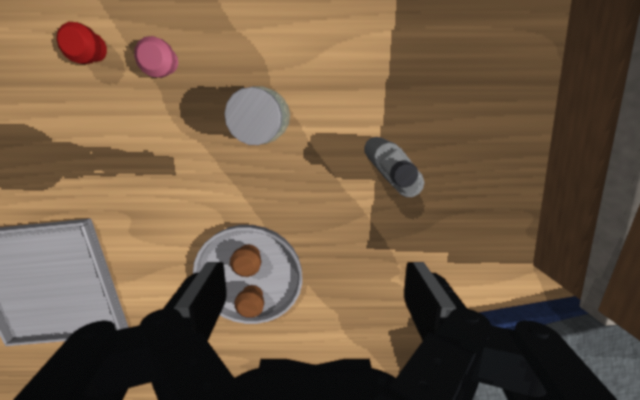

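View pics/s10.png

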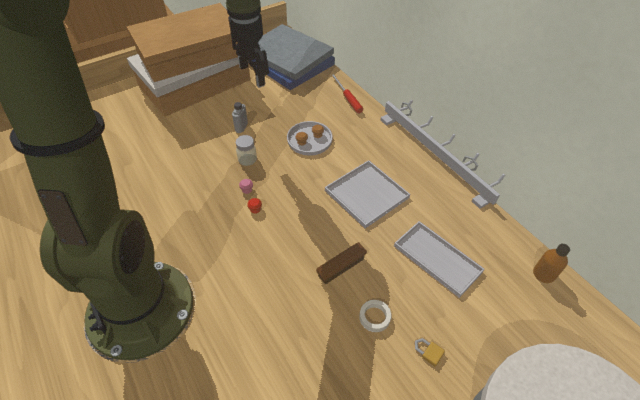

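Run:
```python
import cv2
a=cv2.imread('pics/w10.png')[80:220,210:440]; cv2.imwrite('pics/w10c.png',cv2.resize(a,None,fx=3.4,fy=3.4,interpolation=cv2.INTER_CUBIC))
```

```text
(no output)
```

View pics/w10c.png

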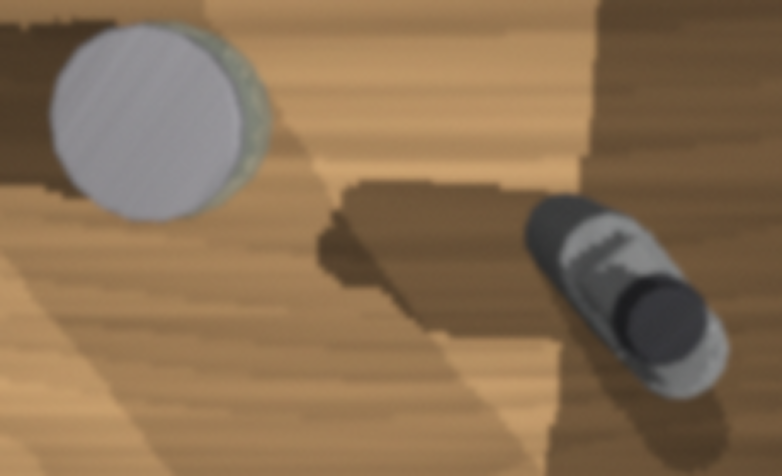

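Run:
```python
from h import *
st=sensors.read_state(); c=cam('wrist',st)
im=cv2.imread('pics/w10.png'); hsv=cv2.cvtColor(im,cv2.COLOR_BGR2HSV); H,S,V=cv2.split(hsv)
w=np.zeros(H.shape,bool); w[125:210,355:435]=1
print(hsv[155,372],hsv[155,388],hsv[173,404],hsv[190,412])
m=((S<70)&w&(V>85)).astype(np.uint8)
ks=blobs(m,10); h=cv2.convexHull(np.vstack(ks)); 
P=(ray(c,h[:,0],.064)[:,:2]*1000).astype(np.float32); print(cv2.minAreaRect(P), cv2.boundingRect(h))
m=((S<100)&w).astype(np.uint8); k=max(blobs(m),key=cv2.contourArea); print('all',cv2.boundingRect(k),cv2.minAreaRect(k))
o=im.copy(); cv2.drawContours(o,[h],-1,(0,0,255),1); cv2.drawContours(o,[k],-1,(0,255,0),1)
cv2.imwrite('pics/m10.png',cv2.resize(o[120:215,350:440],None,fx=6,fy=6,interpolation=cv2.INTER_NEAREST))
print('cap',ray(c,[(404.4,174)],.085))
w=np.zeros(H.shape,bool); w[75:160,200:300]=1
m=((S<40)&w&(V>115)).astype(np.uint8); k=max(blobs(m),key=cv2.contourArea); e=cv2.fitEllipse(k); print('jar',e,ray(c,e[0],.07),cv2.boundingRect(k))
```

```text
[120   5  53] [90  3 87] [120  13  57] [  0   0 114]
((447.598388671875, 408.4401550292969), (59.07515335083008, 24.713823318481445), 38.141021728515625) (375, 141, 50, 57)
all (364, 137, 61, 61) ((394.92620849609375, 165.3114776611328), (75.15765380859375, 33.289588928222656), 50.19443130493164)
cap [[0.44769285 0.40567416 0.085     ]]
jar ((255.66793823242188, 115.16373443603516), (56.872493743896484, 61.139442443847656), 92.5216064453125) [[0.39978265 0.27949627 0.07      ]] (226, 87, 62, 58)
```

View pics/m10.png

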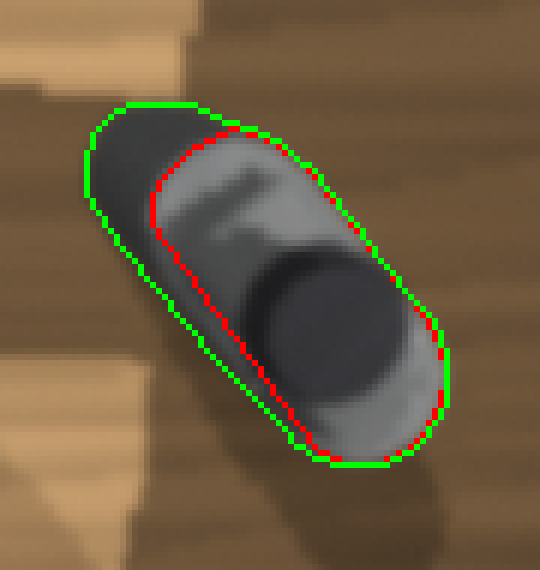

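```bash
python3 -c "
from h import *
goto([0.4477,0.407,0.13],218.2)"
```

```text
travel [0.478 1.552 1.42 ] rot [-2.000e-03 -2.000e-03 -3.831e+00]
```

```bash
python3 -m creep '{"travel":[[0.2,0.6,0],[0.4,1.3,0.2],[0.48,1.55,0.6],[0.48,1.55,1.2],[0.48,1.55,1.42],[0.48,1.55,1.42],[0.48,1.55,1.42]],"rotation":[[0,0,-0.9],[0,0,-1.8],[0,0,-2.7],[0,0,-3.6],[0,0,-3.83],[0,0,-3.83],[0,0,-3.83]],"gripper":[1,1,1,1,1,1,1]}'; python3 -c "
from h import *
im,c,st=snap('wrist');im,c,st=snap('wrist','w11');print(st['eef_pos'],st['q'].round(2))
goto([0.4477,0.407,0.025],218.2)"
```

```text
t: 15.32
eef_pos: [0.4474, 0.4078, 0.1311]
ee_rot: [-0.327, 0.945, 0.0, 0.001]
contact_force: [0.2, -0.0, -0.3]
grip_width: 0.0853
[0.44747105 0.40789749 0.13130172] [-0.91  0.29  0.16  1.7  -0.05  1.15  1.49]
travel [ 0.011 -0.02   2.127] rot [0.001 0.01  0.004]
```

View pics/w11.png

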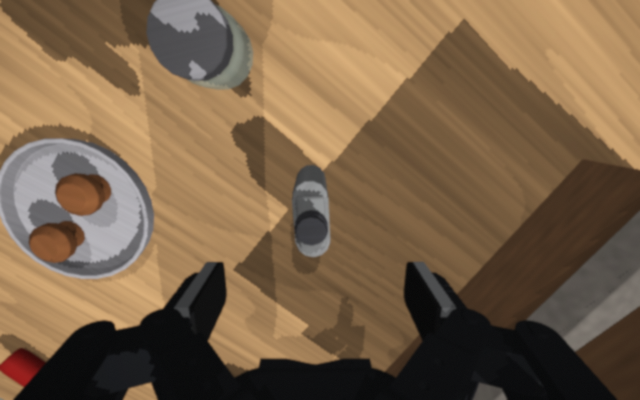

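Run:
```python
from h import *
st=sensors.read_state(); c=cam('wrist',st)
print(ray(c,[(312,228)],.085), ray(c,[(312,220)],.064))
im=cv2.imread('pics/w11.png'); hsv=cv2.cvtColor(im,cv2.COLOR_BGR2HSV); H,S,V=cv2.split(hsv)
w=np.zeros(H.shape,bool); w[160:262,285:340]=1
m=((S<70)&w&(V>85)).astype(np.uint8)
h=cv2.convexHull(np.vstack(blobs(m,10))); P=(ray(c,h[:,0],.064)[:,:2]*1000).astype(np.float32); r=cv2.minAreaRect(P); print(r)
```

```text
[[0.44646719 0.40548352 0.085     ]] [[0.44835134 0.40673836 0.064     ]]
((448.7532043457031, 406.3610534667969), (59.323570251464844, 26.287073135375977), 41.604427337646484)
```

```bash
python3 -m creep '{"travel":[[0.02,-0.04,0.8],[0.02,-0.04,1.5],[0.02,-0.04,2.12],[0.02,-0.04,2.12],[0.02,-0.04,2.12]],"rotation":[[0,0,-0.15],[0,0,-0.15],[0,0,-0.15],[0,0,-0.15],[0,0,-0.15]],"gripper":[1,1,1,1,1]}'
python3 -m creep '{"travel":[[0,0,0],[0,0,0],[0,0,0],[0,0,0],[0,0,0],[0,0,0],[0,0,0]],"rotation":[[0,0,0],[0,0,0],[0,0,0],[0,0,0],[0,0,0],[0,0,0],[0,0,0]],"gripper":[-1,-1,-1,-1,-1,-1,-1]}' 50
python3 -c "
from h import *
im,c,st=snap('wrist','w12')"
```

```text
t: 16.05
eef_pos: [0.4482, 0.4063, 0.026]
ee_rot: [-0.34, 0.94, 0.001, 0.001]
contact_force: [-0.5, 0.0, -0.3]
grip_width: 0.0854
t: 16.92
eef_pos: [0.4475, 0.4057, 0.0249]
ee_rot: [-0.34, 0.94, 0.0, 0.0]
contact_force: [-0.5, -0.3, 5.3]
grip_width: 0.0255
```

View pics/w12.png

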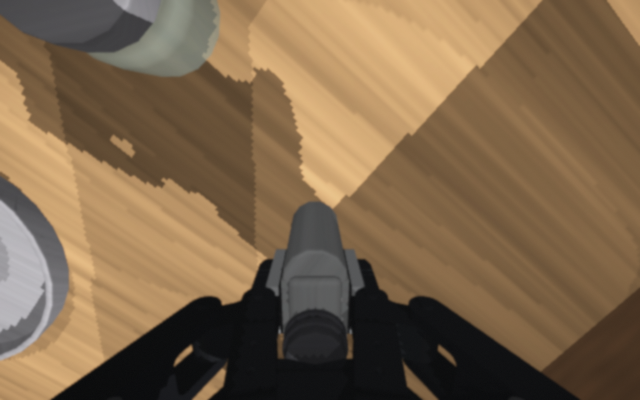

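```bash
python3 -m creep '{"travel":[[0,0,-0.2],[0,0,-0.8],[0,0,-1.6],[0,0,-2.3],[0,0,-2.3],[0,0,-2.3]],"rotation":[[0,0,0],[0,0,0],[0,0,0],[0,0,0],[0,0,0],[0,0,0]],"gripper":[-1,-1,-1,-1,-1,-1]}'; python3 -c "
from h import *
s=sensors.read_state();print(s['contact_force']);goto([0.56,0.03,0.14],185)"
```

```text
t: 17.73
eef_pos: [0.4465, 0.4049, 0.1381]
ee_rot: [-0.34, 0.94, -0.0, -0.001]
contact_force: [-0.3, 0.4, -1.9]
grip_width: 0.0255
[-0.25312822  0.4017038  -1.86795691]
travel [ 3.054 -7.214 -0.03 ] rot [-0.004 -0.01   3.479]
```

```bash
python3 -m creep '{"travel":[[0.3,-0.7,0],[0.7,-1.6,0],[1.1,-2.5,0],[1.5,-3.5,0],[1.9,-4.5,0],[2.3,-5.4,0],[2.7,-6.3,0],[3.05,-7.2,0],[3.05,-7.2,0],[3.05,-7.2,0]],"rotation":[[0,0,0.3],[0,0,0.9],[0,0,1.4],[0,0,1.9],[0,0,2.4],[0,0,2.9],[0,0,3.3],[0,0,3.48],[0,0,3.48],[0,0,3.48]],"gripper":[-1,-1,-1,-1,-1,-1,-1,-1,-1,-1]}'; python3 -c "
from h import *
im,c,st=snap('wrist');im,c,st=snap('wrist','w13');print(st['eef_pos'],st['grip_width']);goto([0.603,0.03,0.14],185)"
```

```text
t: 18.98
eef_pos: [0.5593, 0.0316, 0.1377]
ee_rot: [-0.043, 0.999, 0.0, -0.001]
contact_force: [0.6, 0.9, -2.0]
grip_width: 0.0256
[0.55936059 0.03255816 0.13798448] 0.025518209897328028
travel [-0.861 -0.136 -0.036] rot [ 0.003 -0.011  0.013]
```

View pics/w13.png

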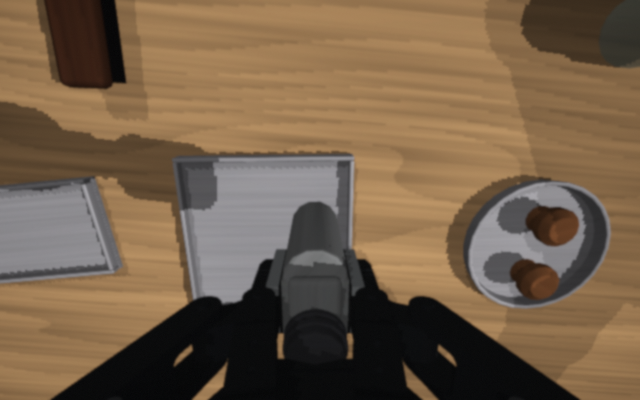

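Wrist view: tray near corners at (174,157) and (354,154), the left wall going down to (190,302). The tin is held straight.

Run:
```python
from h import *
st=sensors.read_state(); c=cam('wrist',st)
p=ray(c,[(174,157.5),(354,154),(190,302),(352,245)],.015)[:,:2]; print(p.round(4))
e=p[1]-p[0]; L=np.linalg.norm(e); e/=L; n=np.array([e[1],-e[0]]); print(L,np.degrees(np.arctan2(n[1],n[0])))
d=p[2]-p[0]; print('left',np.degrees(np.arctan2(d[1],d[0]))); d=p[3]-p[1]; print('right',np.degrees(np.arctan2(d[1],d[0])))
ctr=(p[0]+p[1])/2+n*.079; print('ctr',ctr)
for a in ((0,.04),(0,-.034)): print(ctr+n*a[0]+e*a[1])
# top picture
t=cv2.imread('pics/t10.png'); hs=cv2.cvtColor(t,cv2.COLOR_BGR2HSV); m=(hs[:,:,1]<70).astype(np.uint8)
l=cv2.connectedComponents(cv2.morphologyEx(m,cv2.MORPH_OPEN,np.ones((3,3))))[1]; ct=cam('top')
for u,v in [(316,161),(402,155)]:
    k=blobs(l==l[v,u])[0]; print(cv2.minAreaRect((ray(ct,k[:,0],.013)[:,:2]*1000).astype(np.float32)))
```

```text
[[ 0.5334 -0.0906]
 [ 0.5167  0.0631]
 [ 0.6777 -0.0816]
 [ 0.6014  0.0721]]
0.15457615012292697 6.209379018445704
left 3.5714277733416915
right 6.032012154519507
ctr [ 0.60357728 -0.00519122]
[0.59925079 0.03457411]
[ 0.60725479 -0.03899175]
((603.5223388671875, -7.821723937988281), (161.76914978027344, 159.86558532714844), 5.723277568817139)
((622.3815307617188, -255.57159423828125), (97.5015869140625, 191.28323364257812), 10.826858520507812)
```

```bash
python3 -c "
from h import *
goto([0.5995,0.0335,0.045],185.8);goto([0.5995,0.0335,0.030],185.8)"
```

```text
travel [-0.801 -0.061  1.864] rot [ 0.003 -0.011 -0.067]
travel [-0.802 -0.061  2.164] rot [ 0.003 -0.011 -0.067]
```

```bash
python3 -m creep '{"travel":[[-0.6,-0.06,0],[-0.8,-0.06,0.3],[-0.8,-0.06,1],[-0.8,-0.06,1.6],[-0.8,-0.06,1.86],[-0.8,-0.06,1.86],[-0.8,-0.06,1.86]],"rotation":[[0,0,0],[0,0,0],[0,0,-0.07],[0,0,-0.07],[0,0,-0.07],[0,0,-0.07],[0,0,-0.07]],"gripper":[-1,-1,-1,-1,-1,-1,-1]}'; python3 -c "
from h import *
goto([0.5995,0.0335,0.0295],185.8)"
```

```text
t: 19.95
eef_pos: [0.6014, 0.0319, 0.0475]
ee_rot: [-0.05, 0.999, 0.0, 0.001]
contact_force: [0.4, -0.5, -1.1]
grip_width: 0.0255
travel [0.036 0.035 0.36 ] rot [ 0.001  0.012 -0.01 ]
```

```bash
python3 -m creep '{"travel":[[0.02,0.02,0.15],[0.02,0.02,0.25],[0.02,0.02,0.32],[0.02,0.02,0.35],[0.02,0.02,0.35]],"rotation":[[0,0,0],[0,0,0],[0,0,0],[0,0,0],[0,0,0]],"gripper":[-1,-1,-1,-1,-1]}'
```

```text
t: 20.58
eef_pos: [0.5996, 0.0326, 0.0289]
ee_rot: [-0.05, 0.999, 0.0, 0.0]
contact_force: [-0.3, 0.1, -0.4]
grip_width: 0.0255
```

```bash
python3 -m creep '{"travel":[[0,0,0],[0,0,0],[0,0,0],[0,0,0],[0,0,-0.5],[0,0,-1.4],[0,0,-2.4],[0,0,-3],[0,0,-3],[0,0,-3]],"rotation":[[0,0,0],[0,0,0],[0,0,0],[0,0,0],[0,0,0],[0,0,0],[0,0,0],[0,0,0],[0,0,0],[0,0,0]],"gripper":[0.4,0.4,0.4,0.4,0.4,0.4,0.4,0.4,0.4,0.4]}'; python3 -c "
from h import *
im,c,st=snap('wrist','w14');im,c,st=snap('side','s14');goto([0.42,0.276,0.17],125)"
```

```text
t: 21.82
eef_pos: [0.5989, 0.0327, 0.178]
ee_rot: [-0.05, 0.999, 0.0, -0.001]
contact_force: [0.2, -0.3, -0.9]
grip_width: 0.0597
travel [3.069 5.198 0.152] rot [-0.009 -0.013  6.069]
```

View pics/w14.png

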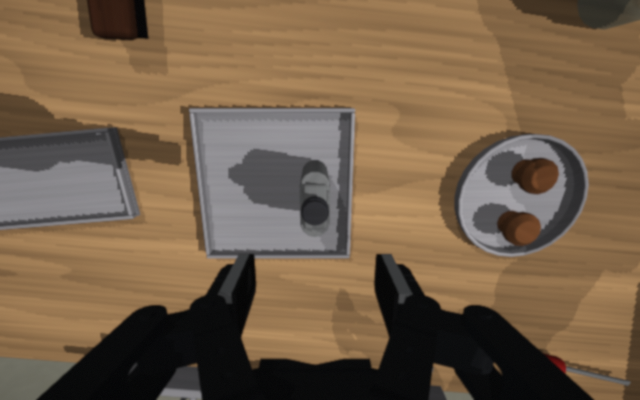

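View pics/s14.png

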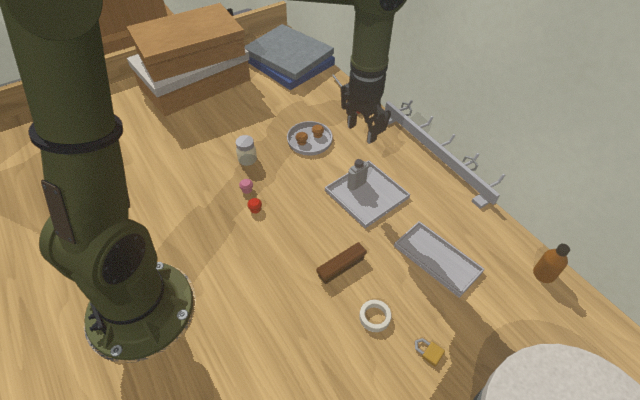

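Run:
```python
from h import *
st=sensors.read_state(); c=cam('wrist',st)
p=ray(c,[(187,109),(355,108.5),(209,257),(349,258)],.015)[:,:2]; print(p.round(4),p.mean(0))
print('tin',ray(c,[(315,212)],.089),ray(c,[(314.5,204)],.066))
goto([0.40,0.277,0.17],125)
```

```text
[[ 0.534  -0.0945]
 [ 0.5179  0.0628]
 [ 0.687  -0.0745]
 [ 0.673   0.0778]] [ 0.60296937 -0.00708533]
tin [[0.59892309 0.03306051 0.089     ]] [[0.59951232 0.03269161 0.066     ]]
travel [3.465 5.257 0.153] rot [-0.009 -0.013  6.069]
```

```bash
python3 -m creep '{"travel":[[0.3,0.5,0],[0.8,1.3,0],[1.3,2.1,0],[1.9,2.9,0],[2.4,3.7,0],[2.9,4.5,0],[3.47,5.26,0],[3.47,5.26,0.15],[3.47,5.26,0.15],[3.47,5.26,0.15]],"rotation":[[0,0,0.7],[0,0,1.5],[0,0,2.4],[0,0,3.3],[0,0,4.2],[0,0,5.1],[0,0,6],[0,0,6.07],[0,0,6.07],[0,0,6.07]],"gripper":[1,1,1,1,1,1,1,1,1,1]}'; python3 -c "
from h import *
im,c,st=snap('wrist');im,c,st=snap('wrist','w15');print(st['eef_pos'],st['grip_width']);print(proj(c,[[.4,.277,.07],[.4,.277,0]]))"
```

```text
t: 23.18
eef_pos: [0.4015, 0.2758, 0.1709]
ee_rot: [0.463, 0.887, -0.0, 0.0]
contact_force: [-0.2, 0.6, 0.7]
grip_width: 0.0853
[0.40161594 0.27595728 0.17117915] 0.08534424881888686
[[314.22449196 203.99262961]
 [314.39966891 183.80811301]]
```

View pics/w15.png

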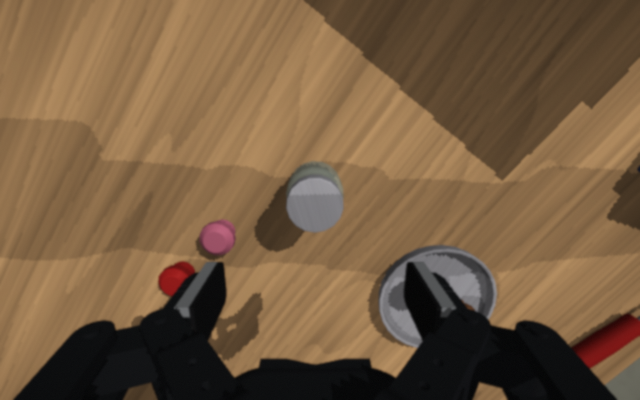

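Lid centre at (315,204), matching the estimate; fingers have clear room on both sides.

```bash
python3 -c "
from h import *
goto([0.4,0.277,0.016],125)"
```

```text
travel [ 0.033 -0.017  3.106] rot [ 0.     0.001 -0.013]
```

```bash
python3 -m creep '{"travel":[[0.03,-0.02,0.6],[0.03,-0.02,1.4],[0.03,-0.02,2.2],[0.03,-0.02,2.8],[0.03,-0.02,3.1],[0.03,-0.02,3.1],[0.03,-0.02,3.1]],"rotation":[[0,0,0],[0,0,0],[0,0,0],[0,0,0],[0,0,0],[0,0,0],[0,0,0]],"gripper":[1,1,1,1,1,1,1]}'
python3 -m creep '{"travel":[[0,0,0],[0,0,0],[0,0,0],[0,0,0],[0,0,0],[0,0,0]],"rotation":[[0,0,0],[0,0,0],[0,0,0],[0,0,0],[0,0,0],[0,0,0]],"gripper":[-1,-1,-1,-1,-1,-1]}' 40
python3 -c "
from h import *
im,c,st=snap('wrist','w16')"
```

```text
t: 24.15
eef_pos: [0.4001, 0.2784, 0.0175]
ee_rot: [0.462, 0.887, 0.001, 0.0]
contact_force: [1.0, 0.5, 0.3]
grip_width: 0.0852
t: 24.9
eef_pos: [0.3997, 0.2784, 0.0175]
ee_rot: [0.462, 0.887, 0.001, 0.0]
contact_force: [-0.8, -1.2, 6.3]
grip_width: 0.0522
```

View pics/w16.png

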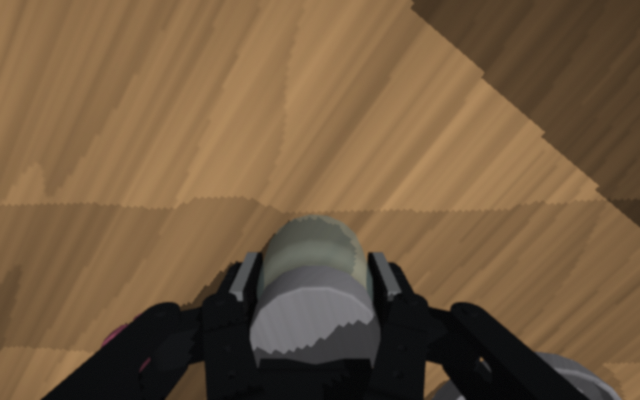

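```bash
python3 -m creep '{"travel":[[0,0,-0.1],[0,0,-0.4],[0,0,-1],[0,0,-1.7],[0,0,-2.4],[0,0,-2.8],[0,0,-2.8],[0,0,-2.8]],"rotation":[[0,0,0],[0,0,0],[0,0,0],[0,0,0],[0,0,0],[0,0,0],[0,0,0],[0,0,0]],"gripper":[-1,-1,-1,-1,-1,-1,-1,-1]}'; python3 -c "
from h import *
s=sensors.read_state();print(s['contact_force']);goto([0.6066,-0.0428,0.155],95.8)"
```

```text
t: 25.95
eef_pos: [0.3985, 0.2773, 0.1557]
ee_rot: [0.462, 0.887, -0.001, -0.0]
contact_force: [0.4, 0.4, -1.7]
grip_width: 0.0521
[ 0.40640533  0.39817069 -1.70752904]
travel [-7.632 -0.261  0.014] rot [-6.000e-03  2.000e-03  2.918e+00]
```

```bash
python3 -m creep '{"travel":[[-0.5,0,0],[-1.3,0,0],[-2.2,-0.05,0],[-3.1,-0.1,0],[-4,-0.15,0],[-4.9,-0.2,0],[-5.8,-0.25,0],[-6.7,-0.26,0],[-7.3,-0.26,0],[-7.63,-0.26,0]],"rotation":[[0,0,0.1],[0,0,0.4],[0,0,0.8],[0,0,1.2],[0,0,1.6],[0,0,2],[0,0,2.4],[0,0,2.7],[0,0,2.92],[0,0,2.92]],"gripper":[-1,-1,-1,-1,-1,-1,-1,-1,-1,-1]}'; python3 -m creep '{"travel":[[0,0,0],[0,0,0]],"rotation":[[0,0,0],[0,0,0]],"gripper":[-1,-1]}'; python3 -c "
from h import *
im,c,st=snap('wrist');im,c,st=snap('wrist','w17');print(st['eef_pos'],st['grip_width']);goto([0.6066,-0.0428,0.040],95.8)"
```

```text
t: 27.2
eef_pos: [0.607, -0.0458, 0.1553]
ee_rot: [0.672, 0.741, -0.001, 0.0]
contact_force: [-0.2, -0.5, -1.5]
grip_width: 0.0522
t: 27.45
eef_pos: [0.6065, -0.0409, 0.1559]
ee_rot: [0.67, 0.742, -0.0, -0.001]
contact_force: [-1.2, 0.6, -0.8]
grip_width: 0.0524
[ 0.60656768 -0.0405438   0.15605959] 0.05244134821619751
travel [-0.048 -0.006  2.325] rot [-0.002 -0.007  0.013]
```

View pics/w17.png

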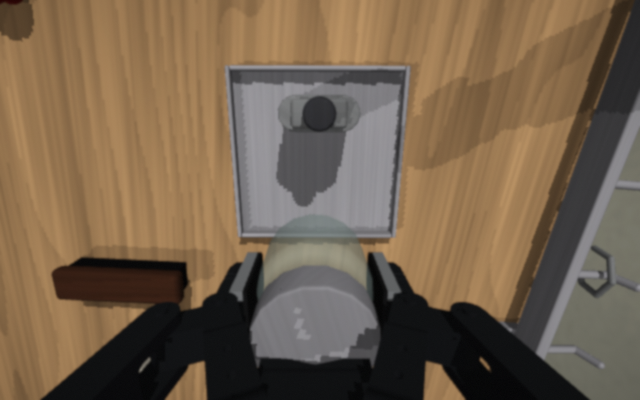

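```bash
python3 - <<'E'
from h import *
st=sensors.read_state(); c=cam('wrist',st); p=ray(c,[(226,66),(410,66),(240,237),(395,238)],.015)[:,:2]; print(p.round(4),p.mean(0))
E
python3 -m creep '{"travel":[[-0.04,0,0.4],[-0.04,0,1],[-0.04,0,1.6],[-0.04,0,2.1],[-0.04,0,2.32],[-0.04,0,2.32],[-0.04,0,2.32]],"rotation":[[0,0,0],[0,0,0],[0,0,0],[0,0,0],[0,0,0],[0,0,0],[0,0,0]],"gripper":[-1,-1,-1,-1,-1,-1,-1]}'; python3 -c "
from h import *
goto([0.6066,-0.0428,0.0215],95.8)"
```

```text
[[ 0.5205  0.0621]
 [ 0.6746  0.078 ]
 [ 0.5368 -0.0932]
 [ 0.6905 -0.0784]] [ 0.60559175 -0.00787293]
t: 28.42
eef_pos: [0.6081, -0.0443, 0.0413]
ee_rot: [0.67, 0.742, 0.001, 0.001]
contact_force: [-0.0, -0.1, -1.5]
grip_width: 0.0523
travel [ 0.032 -0.028  0.395] rot [ 0.01   0.001 -0.001]
```

```bash
python3 -m creep '{"travel":[[0.02,0,0.08],[0.02,0,0.16],[0.02,0,0.22],[0.02,0,0.28],[0.02,0,0.32],[0.02,0,0.34],[0.02,0,0.34]],"rotation":[[0,0,0],[0,0,0],[0,0,0],[0,0,0],[0,0,0],[0,0,0],[0,0,0]],"gripper":[-1,-1,-1,-1,-1,-1,-1]}'
```

```text
t: 29.3
eef_pos: [0.6072, -0.0433, 0.0233]
ee_rot: [0.671, 0.742, -0.0, -0.0]
contact_force: [0.1, 0.7, -2.2]
grip_width: 0.0523
```

```bash
python3 -m creep '{"travel":[[0,0,0.02],[0,0,0.03],[0,0,0.04],[0,0,0.04]],"rotation":[[0,0,0],[0,0,0],[0,0,0],[0,0,0]],"gripper":[-1,-1,-1,-1]}'
```

```text
t: 29.8
eef_pos: [0.6073, -0.0432, 0.0217]
ee_rot: [0.671, 0.742, 0.0, -0.0]
contact_force: [-2.2, 0.4, 1.7]
grip_width: 0.0523
```

```bash
python3 -m creep '{"travel":[[0,0,0],[0,0,0],[0,0,0],[0,0,0],[0,0,-0.4],[0,0,-1],[0,0,-1.8],[0,0,-2.6],[0,0,-3],[0,0,-3]],"rotation":[[0,0,0],[0,0,0],[0,0,0],[0,0,0],[0,0,0],[0,0,0],[0,0,0],[0,0,0],[0,0,0],[0,0,0]],"gripper":[0.7,0.7,0.7,0.7,0.7,0.7,0.7,0.7,0.7,0.7]}'; python3 -c "
from h import *
im,c,st=snap('wrist','w18');im,c,st=snap('side','s18')
goto([0.44,-0.15,0.17],180)"
```

```text
t: 31.05
eef_pos: [0.6082, -0.0433, 0.1731]
ee_rot: [0.671, 0.742, 0.001, 0.001]
contact_force: [-0.0, 0.3, -0.3]
grip_width: 0.073
travel [-1.792 -3.528  0.009] rot [-7.000e-03 -9.000e-03 -8.421e+00]
```

View pics/w18.png

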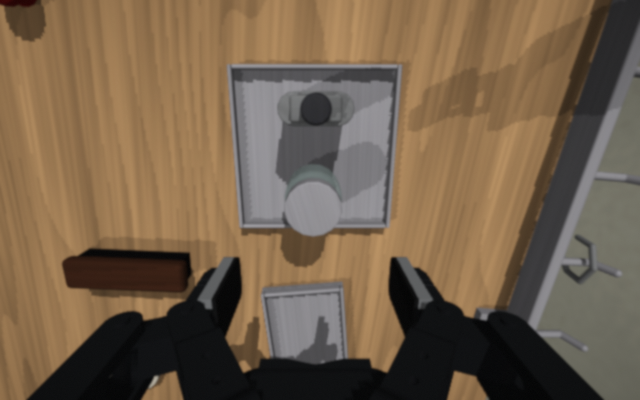

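View pics/s18.png

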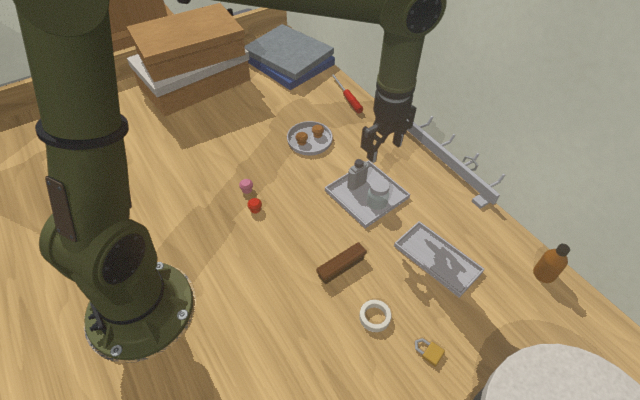

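```bash
python3 -m creep '{"travel":[[0,-0.4,0],[-0.2,-0.9,0],[-0.5,-1.4,0],[-0.8,-1.9,0],[-1,-2.4,0],[-1.3,-2.9,0],[-1.6,-3.3,0],[-1.79,-3.53,0],[-1.79,-3.53,0],[-1.79,-3.53,0]],"rotation":[[0,0,-0.8],[0,0,-1.7],[0,0,-2.7],[0,0,-3.7],[0,0,-4.7],[0,0,-5.7],[0,0,-6.7],[0,0,-7.7],[0,0,-8.42],[0,0,-8.42]],"gripper":[0.7,0.7,0.7,0.7,0.7,0.7,0.7,0.7,0.7,0.7]}'; python3 -m creep '{"travel":[[0,0,0],[0,0,0]],"rotation":[[0,0,0],[0,0,0]],"gripper":[0.7,0.7]}'
python3 - <<'E'
from h import *
im,c,st=snap('wrist');im,c,st=snap('wrist','w19');print(st['eef_pos'],st['ee_rot'])
hsv=cv2.cvtColor(im,cv2.COLOR_RGB2HSV); H,S,V=cv2.split(hsv)
u,v=proj(c,[.419,-.154,.036])[0].astype(int); print(u,v,hsv[v,u])
w=np.zeros(H.shape,bool); w[max(v-100,0):v+90,u-70:u+70]=1
m=((S>110)&(H<16)&(V<90)&(V>30)&w).astype(np.uint8); m=cv2.morphologyEx(m,cv2.MORPH_OPEN,np.ones((5,5)))
k=max(blobs(m),key=cv2.contourArea); P=(ray(c,k[:,0],.036)[:,:2]*1000).astype(np.float32); print(cv2.minAreaRect(P))
o=im[:,:,::-1].copy(); cv2.drawContours(o,[k],-1,(0,255,0),1); cv2.imwrite('pics/m19.png',o)
E
```

```text
t: 32.4
eef_pos: [0.4396, -0.1498, 0.1699]
ee_rot: [0.001, 1.0, 0.0, -0.001]
contact_force: [-0.1, -0.2, -0.0]
grip_width: 0.0727
t: 32.65
eef_pos: [0.4406, -0.1498, 0.1709]
ee_rot: [0.0, 1.0, -0.0, -0.0]
contact_force: [-0.1, 0.3, -0.1]
grip_width: 0.0721
[ 0.4406351  -0.14990215  0.17105022] [ 3.71784560e-04  9.99999890e-01 -7.51305529e-05 -2.77599369e-04]
310 172 [ 10 158  58]
((419.21722412109375, -153.6053466796875), (121.45452880859375, 35.766422271728516), 2.96486759185791)
```

View pics/m19.png

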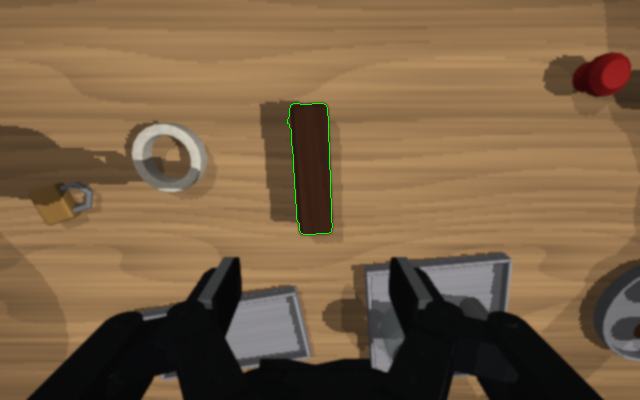

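```bash
python3 -c "
from h import *
goto([0.4192,-0.1536,0.008],183)"
```

```text
travel [ 0.429 -0.073  3.263] rot [-0.001 -0.002 -0.303]
```

```bash
python3 -m creep '{"travel":[[0.43,-0.07,0.5],[0.43,-0.07,1.4],[0.43,-0.07,2.3],[0.43,-0.07,3],[0.43,-0.07,3.25],[0.43,-0.07,3.25],[0.43,-0.07,3.25]],"rotation":[[0,0,-0.3],[0,0,-0.3],[0,0,-0.3],[0,0,-0.3],[0,0,-0.3],[0,0,-0.3],[0,0,-0.3]],"gripper":[0.6,0.6,0.6,0.6,0.6,0.6,0.6]}'; python3 -c "
from h import *
goto([0.4192,-0.1536,0.008],183);snap('wrist','w20')"
```

```text
t: 33.62
eef_pos: [0.4205, -0.1538, 0.0101]
ee_rot: [-0.026, 1.0, -0.0, 0.001]
contact_force: [0.7, 0.4, 0.8]
grip_width: 0.0682
travel [0.027 0.006 0.042] rot [-0.002  0.015 -0.001]
```

View pics/w20.png

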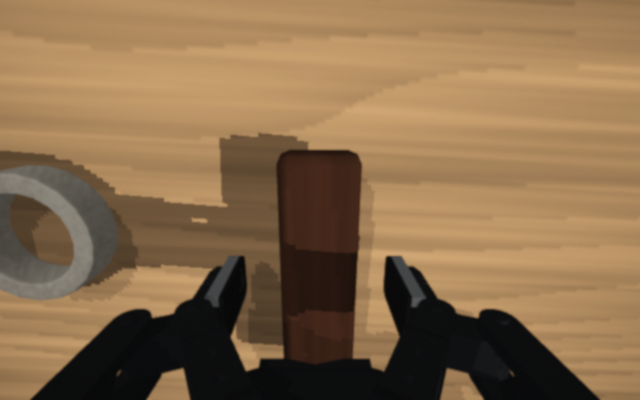

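The brush sits centred between the open jaws and aligned. Close and lift.

```bash
python3 -m creep '{"travel":[[0.02,0,0.03],[0.02,0,0.03],[0.02,0,0.03],[0.02,0,0.03],[0.02,0,0.03],[0.02,0,0.03],[0.02,0,-0.2]],"rotation":[[0,0,0],[0,0,0],[0,0,0],[0,0,0],[0,0,0],[0,0,0],[0,0,0]],"gripper":[0.6,-1,-1,-1,-1,-1,-1]}' 50;  python3 -m creep '{"travel":[[0,0,-0.5],[0,0,-1.2],[0,0,-1.8],[0,0,-2.2],[0,0,-2.2]],"rotation":[[0,0,0],[0,0,0],[0,0,0],[0,0,0],[0,0,0]],"gripper":[-1,-1,-1,-1,-1]}'; python3 -c "
from h import *
im,c,st=snap('wrist','w21');goto([0.58,-0.25,0.13],100.8)"
```

```text
t: 34.55
eef_pos: [0.417, -0.1535, 0.0183]
ee_rot: [-0.026, 1.0, -0.0, -0.001]
contact_force: [-0.2, 2.0, -0.7]
grip_width: 0.033
t: 35.17
eef_pos: [0.4192, -0.1538, 0.1302]
ee_rot: [-0.026, 1.0, 0.0, 0.002]
contact_force: [0.5, 0.1, -1.7]
grip_width: 0.0335
travel [-3.13  -2.095 -0.016] rot [7.000e-03 4.000e-03 8.219e+00]
```

View pics/w21.png

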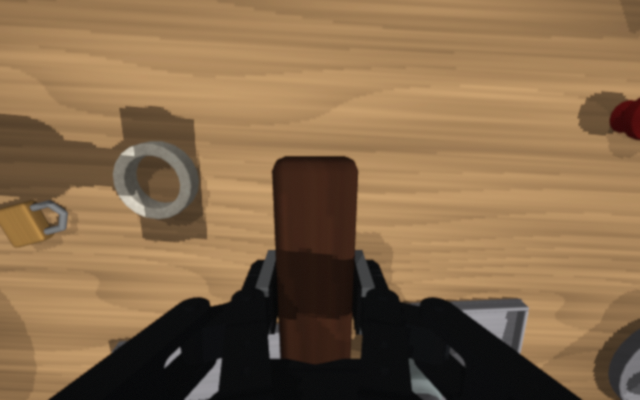

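```bash
python3 -m creep '{"travel":[[-0.4,-0.3,0],[-0.9,-0.6,0],[-1.3,-1,0],[-1.7,-1.4,0],[-2.1,-1.8,0],[-2.5,-2.2,0],[-3,-2.6,0],[-3.4,-3,0],[-3.7,-3.2,0],[-3.7,-3.2,0]],"rotation":[[0,0,0.6],[0,0,1.5],[0,0,2.5],[0,0,3.5],[0,0,4.5],[0,0,5.5],[0,0,6.5],[0,0,7.5],[0,0,8.2],[0,0,8.2]],"gripper":[-1,-1,-1,-1,-1,-1,-1,-1,-1,-1]}';python3 -m creep '{"travel":[[0,0,0],[0,0,0]],"rotation":[[0,0,0],[0,0,0]],"gripper":[-1,-1]}'; python3 -c "
from h import *
snap('wrist');im,c,st=snap('wrist','w22');print(st['eef_pos'],st['grip_width']);goto([0.6223,-0.2555,0.13],100.8)"
```

```text
t: 36.48
eef_pos: [0.6107, -0.3041, 0.1264]
ee_rot: [0.636, 0.772, -0.001, -0.001]
contact_force: [-0.2, -0.3, -1.0]
grip_width: 0.0332
t: 36.72
eef_pos: [0.6106, -0.3032, 0.1285]
ee_rot: [0.636, 0.772, 0.0, -0.0]
contact_force: [0.0, 0.4, -0.8]
grip_width: 0.0333
[ 0.61077657 -0.3032402   0.12880861] 0.0328930814745816
travel [ 0.895  0.405 -0.019] rot [ 0.003 -0.004  0.023]
```

View pics/w22.png

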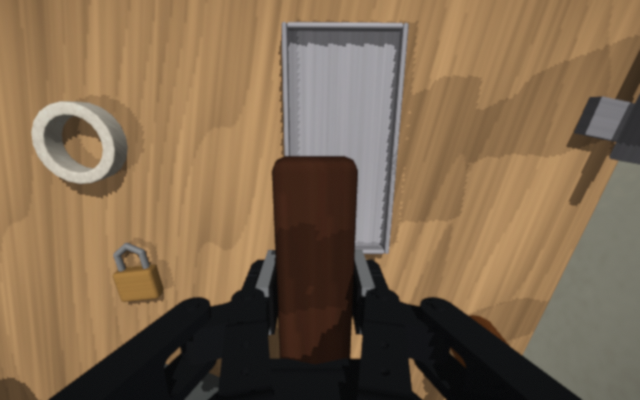

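Wrist view: the long tray's outer corners are at (283,22), (408,22) and (388,254); the brush is held aligned.

Run:
```python
from h import *
st=sensors.read_state(); c=cam('wrist',st)
p=ray(c,[(283,22),(408,22),(388,254)],.015)[:,:2]; print(p.round(4)); d=p[1]-p[2]; w=p[1]-p[0]; print(np.hypot(*d),np.hypot(*w),np.degrees(np.arctan2(d[1],d[0])),np.degrees(np.arctan2(w[1],w[0])),(p[0]+p[2])/2)
b=ray(c,[(273,165),(356,165),(353,360),(278,360)],.13+.023)[:,:2]; print(b, b.mean(0)); d=(b[0]+b[1]-b[2]-b[3]); print(np.degrees(np.arctan2(d[1],d[0])))
for z in (.13,.035,.013): goto([.623,-.2555,z],100.8)
```

```text
[[ 0.5616 -0.173 ]
 [ 0.6514 -0.1556]
 [ 0.6861 -0.3399]]
0.18756078086277483 0.09144470351532022 100.65882657123146 10.996977938472423 [ 0.62385668 -0.25649007]
[[ 0.58404968 -0.25071188]
 [ 0.61535945 -0.24462581]
 [ 0.63554332 -0.33604834]
 [ 0.60047439 -0.34286897]] [ 0.60885671 -0.29356375]
101.27771638856903
travel [ 0.892  0.419 -0.019] rot [ 0.003 -0.004  0.023]
travel [0.891 0.418 1.881] rot [ 0.003 -0.004  0.023]
travel [0.891 0.418 2.321] rot [ 0.003 -0.004  0.023]
```

```bash
python3 -m creep '{"travel":[[0.6,0.3,0],[0.9,0.42,0.1],[0.9,0.42,0.6],[0.9,0.42,1.2],[0.9,0.42,1.7],[0.9,0.42,1.88],[0.9,0.42,1.88],[0.9,0.42,1.88]],"rotation":[[0,0,0],[0,0,0],[0,0,0],[0,0,0],[0,0,0],[0,0,0],[0,0,0],[0,0,0]],"gripper":[-1,-1,-1,-1,-1,-1,-1,-1]}'; python3 -c "
from h import *
goto([0.6235,-0.256,0.0135],100.8)"
```

```text
t: 37.83
eef_pos: [0.624, -0.2561, 0.0361]
ee_rot: [0.636, 0.772, 0.0, 0.001]
contact_force: [0.2, 0.5, -0.7]
grip_width: 0.0337
travel [ 0.004 -0.011  0.452] rot [0.01  0.006 0.019]
```

```bash
python3 -m creep '{"travel":[[0,0,0.15],[0,0,0.28],[0,0,0.38],[0,0,0.42],[0,0,0.44],[0,0,0.44]],"rotation":[[0,0,0],[0,0,0],[0,0,0],[0,0,0],[0,0,0],[0,0,0]],"gripper":[-1,-1,-1,-1,-1,-1]}'
```

```text
t: 38.58
eef_pos: [0.6234, -0.2557, 0.0129]
ee_rot: [0.636, 0.772, 0.0, 0.0]
contact_force: [-0.1, -0.7, -1.6]
grip_width: 0.0331
```

```bash
python3 -m creep '{"travel":[[0,0,0.02],[0,0,0.02],[0,0,0.02],[0,0,0.02],[0,0,0.02],[0,0,0.02],[0,0,-0.5],[0,0,-1.4],[0,0,-2.4],[0,0,-3]],"rotation":[[0,0,0],[0,0,0],[0,0,0],[0,0,0],[0,0,0],[0,0,0],[0,0,0],[0,0,0],[0,0,0],[0,0,0]],"gripper":[-1,-1,0.05,0.05,0.05,0.05,0.05,0.05,0.05,0.05]}';python3 -m creep '{"travel":[[0,0,0],[0,0,0]],"rotation":[[0,0,0],[0,0,0]],"gripper":[0.05,0.05]}'; python3 -c "
from h import *
im,c,st=snap('wrist','w23');snap('side','s23');snap('top','t23')"
```

```text
t: 39.83
eef_pos: [0.624, -0.2563, 0.1658]
ee_rot: [0.636, 0.771, 0.001, 0.001]
contact_force: [0.9, 0.5, 0.6]
grip_width: 0.045
t: 40.08
eef_pos: [0.6229, -0.2552, 0.1619]
ee_rot: [0.636, 0.772, 0.0, -0.001]
contact_force: [-0.9, 0.7, -0.2]
grip_width: 0.0448
```

View pics/w23.png

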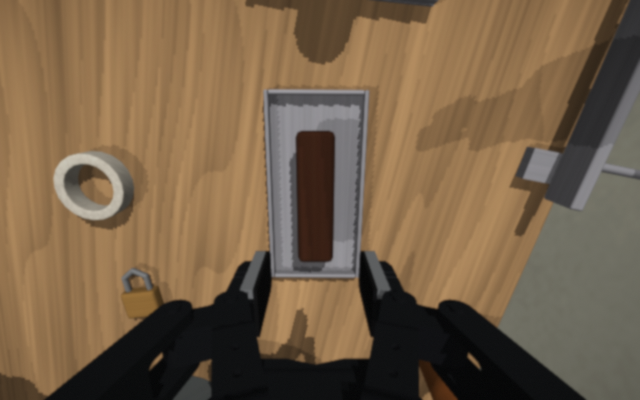

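View pics/s23.png

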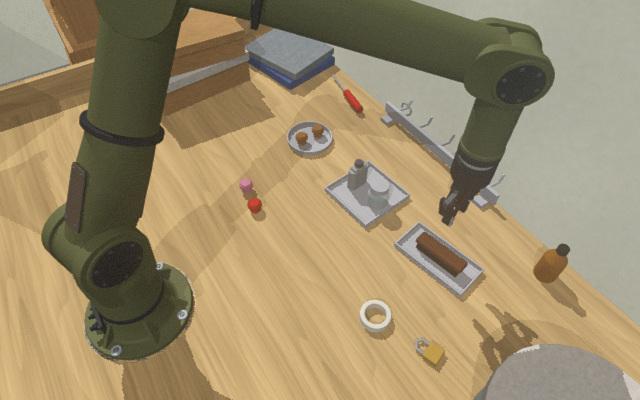

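View pics/t23.png

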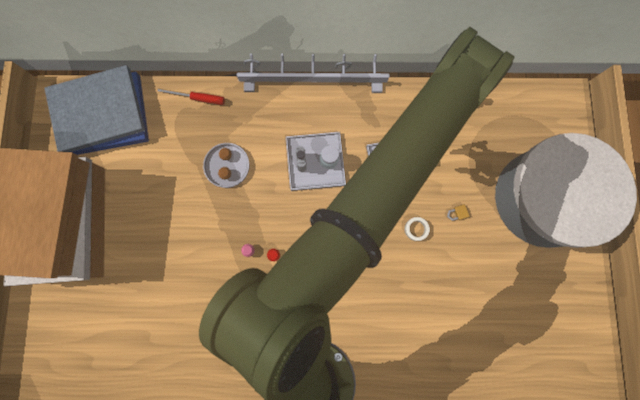

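Run:
```python
import cv2
a=cv2.imread('pics/s23.png')[110:310,270:500]; cv2.imwrite('pics/s23c.png',cv2.resize(a,None,fx=3,fy=3,interpolation=cv2.INTER_CUBIC))
```

```text
(no output)
```

View pics/s23c.png

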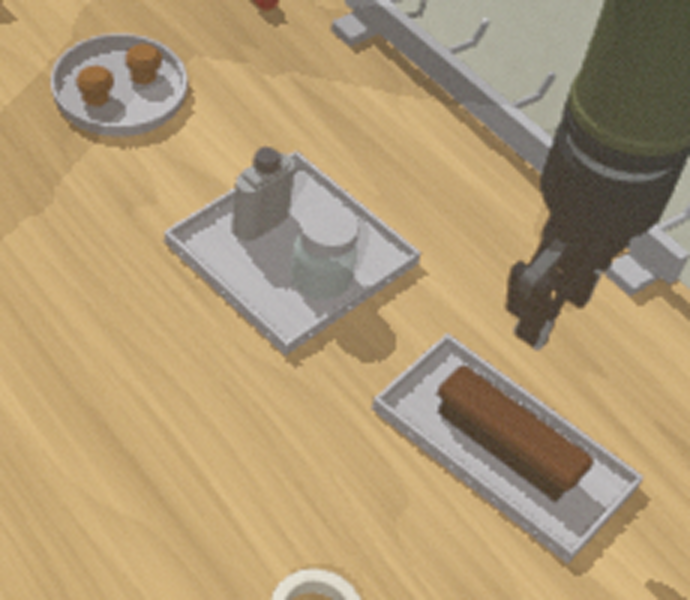

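The enlarged side view shows everything where it should be: both knobs upright in the dish, tin and jar upright inside the square tray, and the brush bristles down, lengthwise in the long tray. The gripper is clear.

```bash
python3 -c "
from plant import order,sensors
print(sensors.read_state()['t']); print(order.hand_in())"
```

```text
40.225
the job is handed in; nothing more can be done
None
```

I finished the task and handed it in at about 40 s of the 120 s allowed. I worked in the order asked: knob A, knob B, tin, jar, then brush.

- **Knobs:** both oak knobs stand upright in the round dish.
- **Tin and jar:** both stand upright on the floor of the square tray. I lowered the jar until a light contact of 1–2 N showed on the wrist before letting go.
- **Brush:** it lies bristles down near the middle of the long tray, lined up with its length.

The last wrist, side and top pictures agree with this and show the gripper clear. The tape, padlock and the pink and red look-alikes were never touched and look to be where they started. I judged that by eye and did not measure it.

None of the checks failed in the end. An early wrist measurement put the knobs 4–8 mm off because the arm was still settling. I repeated it with the arm still, and it then agreed with the top view to within about 4 mm.

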